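# Read the cellar's temperature loggers and stow them

## Task

Read out the cellar's temperature loggers: take the reader wand off its rest and, with the wand held tip down at a slant, hold its ball tip for three seconds on the steel disc of the dock to wake it, then as long on the disc of each logger that is there, in the order round, square, long, and last on the dock again to hand over the readings. Then the wand goes back into both forks of its rest, all the loggers go into the open drawer of the small chest, and the drawer is pushed fully home. Do not knock over the wine glass.

Things in the scene. Friction and masses are not known exactly. Their poses are not given: they have to be found in the camera images.
- wand: reader wand, a loose white pen-like tool, 80 g: square handle 130 x 20 x 20 mm with a grey band near its tail, then a 33 mm aluminium cone ending in a steel ball tip of 4 mm radius. Origin: centre of the handle; x points along the wand to the tip. It starts lying level across the two forks of its rest
- wand_tip (a point): centre of the wand's steel ball tip (radius 4 mm), 100 mm from the wand's origin along its x
- rest: fixed light-wood rest of the wand: base plate 120 x 60 x 8 mm with two upright forks 8 mm thick, 46 mm wide, 90 mm apart (at x = -45 and +45 mm); between the forks the wand is free to be gripped from the sides. x is the line along which the wand lies; it may lie either way round. Origin: centre of its underside, on the table
- rest_seat (a point): where the wand's origin sits when it lies in both forks: 40 mm above the table, midway between the forks. Each fork's notch is 30 mm wide (the handle is 20 mm), its floor 30 mm and its lips 42 mm above the table; height above the table is along z
- dock: fixed grey plastic dock box, 70 x 60 x 40 mm, with a steel disc on its top. Origin: centre of its underside
- dock_disc (a point): centre of the upper face of the dock's steel disc, diameter 26 mm, 42 mm above the table. To read or wake, the tip's ball must rest on the disc without a break for at least 2 s with a light push (0.3 N is enough, 2 to 6 N is usual), with the wand slanting at least 15 degrees tip-down. The disc does not give
- round: loose white round temperature logger, diameter 54 mm, 20 mm high, 90 g, steel disc on top. Origin: centre of its underside; z up. May be absent
- round_disc (a point): centre of the upper face of the round logger's steel disc (diameter 26 mm), 22 mm above its underside
- square: loose white square temperature logger, 50 x 50 mm, 20 mm high, 90 g, steel disc on top. Origin: centre of its underside; z up. May be absent
- square_disc (a point): centre of the upper face of the square logger's steel disc (diameter 26 mm), 22 mm above its underside
- oblong: loose white long temperature logger, 84 mm (its x) x 36 mm (its y), 20 mm high, 90 g, steel disc on top. Origin: centre of its underside; z up. May be absent
- oblong_disc (a point): centre of the upper face of the long logger's steel disc (diameter 26 mm), 22 mm above its underside
- chest_drawer0 (a joint): the one drawer of a fixed dark-wood chest, 240 mm deep (x), 300 mm wide (y), 100 mm high, that stands on the table; it slides out towards the chest's -x, roughly towards the robot. Value: how far the drawer is out, m: 0 is shut, it starts 0.13 to 0.155 out, 0.166 is the stop. It slides with 1 to 3 N and stays where it is left
- drawer_floor (a point): middle of the front edge of the drawer's inner floor, where it meets the drawer's front, 22 mm above the table; axes are the chest's x, y, z; it moves with the drawer. Inside: floor from here 195 mm to x, 129 mm to either side in y; walls about 56 mm high. From x = 0 to x = (how far out) - 8 mm the floor is open from above; the rest is under the chest's top, 66 mm above the floor
- chest_drawer0_handle (a point): middle of the drawer's brass bar handle, which runs 120 mm along the chest's y, 35 mm in front of the drawer's front, about 62 mm above the table. Pushing it along the chest's +x shuts the drawer
- glass: loose stemmed wine glass, foot diameter 70 mm, 195 mm high, a bystander standing beyond the loggers. Origin: centre of its underside; z up
There are look-alikes about, which are no part of the job. What is shaped like the wand but pink is not meant.

How it is judged:
By the outcome, as a careful person would: the job done as asked, in the order asked, and still so for the second after the job is handed in, with the robot touching nothing.
Of round, square, oblong only 2 to 3 are there at a start; the rules pass over those that are not, and their reading is None.
At some moment in a run one of round, square, oblong may be knocked a few centimetres aside while the robot is not near it.
Once in a run the grip may slacken for a moment while it holds something.
It also fails if it takes over 210 s, if anything falls off the work surface, if the arm or the gripper's body presses on something with over 40 N, if the wrist force passes 120 N, or if a joint passes its speed limit or range.

## Robot

A 6-joint arm with a two-finger parallel gripper is mounted at the origin on the work surface. World frame = base frame: x ahead of the robot, y to its left, z up, the work surface at z = 0. Lengths are in m, angles in degrees, forces in N, time in s.
With the tool pointing down it reaches from about 0.4 to 0.925 m from the base axis. Payload 3.4 kg.
Tool frame: the origin (TCP) lies at the very end of the fingers, on their centre line; the grasp point (between the pads) lies 19 mm behind it; z points along the fingers, y is the line along which they close (so a half turn about z gives the same grasp; the last joint's range is limited). The gripper opens to 85 mm and grips with 20 to 120 N. Pads are 22 mm wide; open, the fingers measure 114 mm over their backs; the gripper's body (76 mm by 85 mm) begins 54 mm behind the grasp point. The pads swing forward as they close: fully open they stand 13 mm farther back than shut.
Start: joints at [-74.57, 17.578, 86.31, -0, 76.112, -4.211], TCP at [0.193, -0.542, 0.211] pointing down, gripper open.
Joint ranges: [-179.03, 179.03], [-60, 130.46], [8.19, 133.38], [-81.62, 261.62], [5.75, 156.47], [-153.77, 153.77]. Speed limits (degrees/s): [147.25, 147.25, 180, 180, 180, 180].

## Interface

Orientations are given as a 3x3 rotation matrix whose columns are the frame's x, y, z axes.
In Python, from plant import sense, eyes, env gives the robot as it stands. The module is installed in compiled form; this text tells all that it offers.
- The arm moves only by the tool play_rows, never from a script. Its argument "increments" is a list that holds one entry, the list of rows, each a list of 7 numbers: the shift along the tool's x, y, z in mm, then the turn, a rotation vector about the tool's x, y, z in units of 5 degrees (1.0 is 5 degrees), then the opening, from 0 (shut) to 1 (fully open). In form: [[[dx, dy, dz, ax, ay, az, grip], ...]]. A call has exactly 8 rows; each row shifts and turns the commanded pose from where the row before left it, along the tool's axes as they then stand; what a row does not reach is not made up. A row lasts 1/12 s, in which the tool goes at most 41.7 mm and 7.16 degrees, less where a joint would pass 70% of its speed; a pose out of reach is approached as far as the arm can. A call with a gripper value outside its range is refused whole. The fingers move at their own pace and stop on an object; "newtons" is the grip in N (left out, the last holds). Time passes only in rows, so rows that do not move let the fingers close, or fill a call up. It gives the time, the measured TCP pose, the force, the opening and the grip force at its end, in the units of the state.
- sense(): the state, without advancing time (a new reading comes with each control period).
- eyes.read_camera(name): name is "scene" or "top" or "wrist"; returns a dict with "color" (480x640x3 uint8, red, green, blue), "z_map" (480x640 float32, m along the optical axis (not along the pixel's ray), 0 where there is no reading), "vertical_fov" (degrees; the focal length in pixels is half the picture's height over the tangent of half this angle, whatever the lens; pixels are square), "cx", "cy" (the principal point, pixels), "R" (3x3) and "t" (3): a world point X has camera coordinates R X + t. Camera axes: x right, y down, z forward; pixel columns grow to the right and rows downward; lengths in m; the calibration is good to about 2 mm. A picture is of the moment at which its call begins.
- env.sign_off(): hands the job in; it is judged then, once.
The state is a dict: "clock": time; "joints": joint angles; "joint_vel": joint speeds; "effort": joint torques, N m; "tcp_pos": TCP position; "tcp_rot": TCP orientation; "ft_force": force on the tool from outside, world axes, zero at the start; "torque": the same for the moment, N m; "opening": finger opening in m; "finger_force": force on a finger pad.
Only numpy, scipy, OpenCV 4.12 (cv2) and the standard library are available. Lean on these libraries where they do the work, as an engineer would, in place of code of your own. Each camera call takes 0.05 s, during which the arm holds its last target. There are 200 camera calls.

## Working session

There is one attempt and no reset: what is moved stays moved. The work goes in short steps, Python scripts to look and compute and a tool call to move; the robot and the scene stay as the last step left them, time stands still between calls to the robot, and variables do not carry over. Pictures are saved under pics/ and viewed, at most 14 in all, crops included, and the job is handed in when it is done.

Besides the shell and the picture viewer there is one more tool, called after "Call:" by a JSON object that holds its "fn" and its "kwargs". play_rows: Moves the arm, as the interface text tells. Its arguments: {"type":"object","properties":{"increments":{"type":"array","items":{"type":"array","items":{"type":"array","items":{"type":"number"}}}},"newtons":{"type":"number"}},"required":["increments"]}

```bash
mkdir -p pics; cat > h.py <<'E'
import numpy as np, cv2
from plant import sense, eyes, env
def cam(n):
    c=eyes.read_camera(n); c['f']=240/np.tan(np.radians(c['vertical_fov'])/2); return c
def ray(c,u,v):
    d=np.array([(u-c['cx'])/c['f'],(v-c['cy'])/c['f'],1.]); R=np.array(c['R']);return -R.T@np.array(c['t']),R.T@d
def onz(c,u,v,z):
    o,d=ray(c,u,v); return o+d*(z-o[2])/d[2]
def dep(c,u,v):
    o,d=ray(c,u,v); return o+d*c['z_map'][int(v),int(u)]
def save(c,n): cv2.imwrite('pics/'+n+'.png',c['color'][:,:,::-1])
def proj(c,X):
    p=np.array(c['R'])@np.array(X)+np.array(c['t']); return c['cx']+c['f']*p[0]/p[2], c['cy']+c['f']*p[1]/p[2]
E
python3 - <<'E'
from h import *
for n in ['scene','top','wrist']:
    c=cam(n);save(c,n+'0');print(n,c['f'],c['cx'],c['cy'],-np.array(c['R']).T@c['t'])
    np.save(n+'0.npy',c,allow_pickle=True)
print(sense())
E
```

```text
scene 517.272761087939 321.7601057369645 239.9548121184563 [1.35947677 0.39198547 0.71615402]
top 575.1816308553125 309.66998334655864 238.37852627249214 [ 0.42759669 -0.15981397  1.32237735]
wrist 389.01286819575427 320.30451239153484 242.7310915429378 [ 0.25722996 -0.51853314  0.37174791]
{'clock': 0.15, 'joints': array([-7.45703498e+01,  1.76137670e+01,  8.63646538e+01, -9.54354430e-05,
        7.61127785e+01, -4.21008562e+00]), 'joint_vel': array([ 0.06030662, -0.03006861, -0.21129285, -0.01428913,  0.02069304,
        0.00745124]), 'effort': array([-2.45702013e-04, -4.57979143e+01, -2.52219325e+01, -2.57269257e-04,
        8.50799493e-03, -3.85670921e-05]), 'tcp_pos': array([ 0.19309933, -0.54101689,  0.21049263]), 'tcp_rot': array([[ 9.41824473e-01,  3.36104866e-01, -4.25045705e-04],
       [ 3.36105115e-01, -9.41823231e-01,  1.53392786e-03],
       [ 1.15242698e-04, -1.58755083e-03, -9.99998733e-01]]), 'ft_force': array([ 0.52878059, -0.21955129,  1.02584201]), 'torque': array([ 0.03357717, -0.01913121, -0.01328774]), 'finger_force': 0.0, 'opening': 0.08564963397122521}
```

View pics/top0.png

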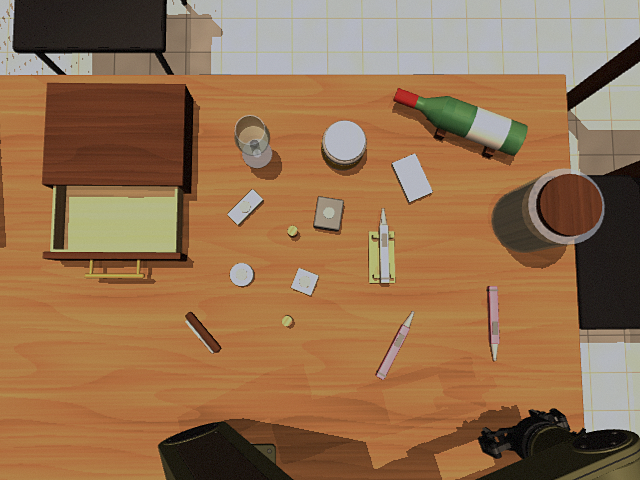

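View pics/scene0.png

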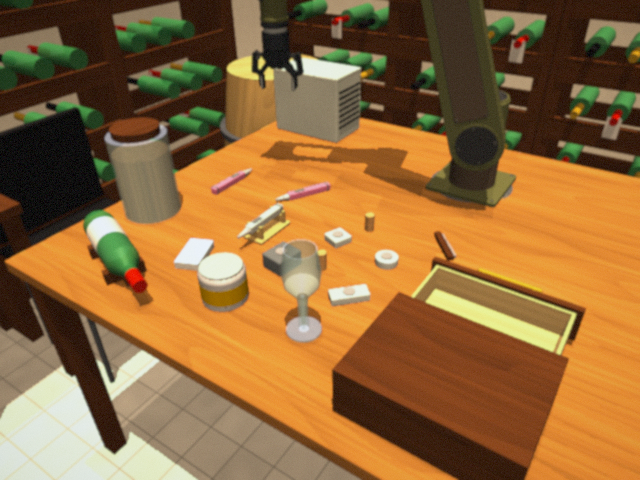

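Top view shows the wand in its rest at (383,250) with the tip up at (384,210), and the dock at (329,213). The loggers are round (241,274), square (305,282) and long (245,207). The glass is at (255,145), the drawer on the left at (118,220), and pink decoys and a plain white block are around. All three loggers are present.

```bash
python3 - <<'E'
from h import *
cs={n:np.load(n+'0.npy',allow_pickle=True).item() for n in ['top','scene']}
def P(c):
    v,u=np.mgrid[:480,:640]; z=c['z_map']; R=np.array(c['R'])
    p=np.stack([(u-c['cx'])/c['f']*z,(v-c['cy'])/c['f']*z,z],-1)
    return (p-np.array(c['t']))@R
for n,c in cs.items():
    X=P(c); m=((X[...,2]>.012)&(X[...,2]<.3)&(c['z_map']>0)&(X[...,0]>.3)&(X[...,0]<.85)&(abs(X[...,1])<.45)).astype(np.uint8)
    k,l,s,ce=cv2.connectedComponentsWithStats(m)
    print(n, 'table', [np.round(np.median(X[260:300,340:360,2]),4)])
    for i in range(1,k):
        if s[i,4]<60: continue
        q=X[l==i]; zt=np.percentile(q[:,2],90); t=q[abs(q[:,2]-zt)<.006]
        r=cv2.minAreaRect((t[:,:2]*1000).astype(np.float32))
        print(s[i,4],np.round(ce[i]),'ztop %.4f'%zt,'rect',np.round(r[0],1),np.round(r[1],1),round(r[2],1))
c=cs['top']
cv2.imwrite('pics/topcrop.png',cv2.resize(c['color'][160:310,30:430,::-1],None,fx=2,fy=2,interpolation=cv2.INTER_CUBIC))
E
```

```text
top table [np.float64(0.0004)]
22482 [117. 182.] ztop 0.1019 rect [759.7 240.5] [302.4 182.6] 89.5
76 [424. 110.] ztop 0.0736 rect [ 842.9 -441. ] [13.2 16.1] 0.3
1154 [251. 135.] ztop 0.1928 rect [760.6 -61.2] [62.2 61.5] 42.4
1778 [343. 145.] ztop 0.0881 rect [ 768.7 -260.5] [86.5 88.8] 88.9
1055 [410. 177.] ztop 0.0241 rect [ 698.8 -419.7] [100.3  60.2] 22.4
573 [245. 207.] ztop 0.0238 rect [632.5 -35.5] [34.8 83.7] 45.5
838 [328. 214.] ztop 0.0438 rect [ 614.4 -224.9] [59.7 69.7] 80.1
781 [383. 250.] ztop 0.0528 rect [ 538.9 -353.9] [ 37.6 163.3] 86.8
100 [292. 231.] ztop 0.0481 rect [ 573.6 -142.5] [21.9 19.9] 69.9
437 [241. 274.] ztop 0.0241 rect [479.  -27.6] [50.1 49.8] 89.4
484 [304. 281.] ztop 0.0243 rect [ 461.5 -170.2] [49.5 49. ] 68.4
262 [202. 332.] ztop 0.0170 rect [350.   59.2] [108.4  18.1] 40.4
95 [287. 320.] ztop 0.0486 rect [ 374.2 -130.5] [21.8 19.8] 0.3
346 [400. 336.] ztop 0.0232 rect [ 337.9 -385.7] [19.7 94.1] 62.6
scene table [np.float64(0.0012)]
176 [296. 192.] ztop 0.0216 rect [ 343.8 -384. ] [22.1 99.9] 58.1
659 [263. 221.] ztop 0.0511 rect [ 539.3 -347. ] [ 24.7 154.1] 88.6
134 [369. 220.] ztop 0.0457 rect [ 379.9 -128.8] [23.8 20. ] 28.9
287 [337. 235.] ztop 0.0221 rect [ 465.5 -168.8] [51.4 50.5] 65.3
157 [443. 243.] ztop 0.0155 rect [355.6  61.4] [108.   17.5] 40.0
3029 [216. 274.] ztop 0.0857 rect [ 772.3 -258.8] [91.3 88.2] 8.7
2846 [297. 270.] ztop 0.1884 rect [764.4 -59.1] [63.4 64.5] 88.3
303 [386. 257.] ztop 0.0226 rect [482.4 -26. ] [53.5 50.7] 30.8
24189 [477. 342.] ztop 0.1012 rect [759.9 241.1] [301.4 181. ] 89.7
537 [348. 293.] ztop 0.0221 rect [637.2 -33. ] [42.6 83.1] 45.0
```

View pics/topcrop.png

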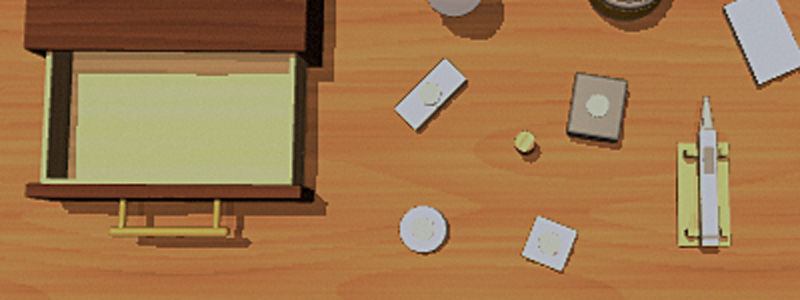

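The crop confirms the discs on round (424,229), square (549,243), long (431,94) and dock (597,105), with the wand's cone pointing up at (707,100). Next I go above the wand for a close look.

```bash
cat >> h.py <<'E'
from scipy.spatial.transform import Rotation as Ro
def plan(p=None,R=None):
    s=sense(); Rc=np.array(s['tcp_rot']); o=['t=%.1f'%s['clock'],'tcp',np.round(s['tcp_pos'],4)]
    if p is not None: o+=['d',np.round(Rc.T@(np.array(p)-s['tcp_pos'])*1000,1)]
    if R is not None: o+=['rot',np.round(np.degrees(Ro.from_matrix(Rc.T@R).as_rotvec())/5,2)]
    print(*o)
def down(yaw,tilt=0):
    "tool x at heading yaw (deg), pointing down, then tilted tip-down"
    return (Ro.from_euler('z',yaw,degrees=True)*Ro.from_euler('y',tilt,degrees=True)*Ro.from_euler('x',180,degrees=True)).as_matrix()
E
python3 -c "
from h import *
plan([.46,-.354,.21],down(0))"
```

```text
t=0.1 tcp [ 0.1931 -0.541   0.2105] d [314.2 -86.4   0.7] rot [-0.02  0.    3.93]
```

Call:
{"fn": "play_rows", "kwargs": {"increments": [[[39,-11,0,0,0,0,1],[39,-11,0,0,0,0,1],[39,-11,0,0,0,0,1],[39,-11,0,0,0,0,1],[39,-11,0,0,0,0,1],[39,-11,0,0,0,0,1],[39,-11,0,0,0,0,1],[39,-11,0,0,0,0,1]]], "newtons": 80}}

```text
clock: 0.82
tcp_pos: [0.4587, -0.3522, 0.211]
tcp_rot: [[0.942, 0.336, -0.0], [0.336, -0.942, 0.0], [-0.0, -0.0, -1.0]]
ft_force: [0.2, -1.1, -0.7]
opening: 0.0855
finger_force: 0.0
```

Call:
{"fn": "play_rows", "kwargs": {"increments": [[[0,0,0,0,0,0.8,1],[0,0,0,0,0,0.8,1],[0,0,0,0,0,0.8,1],[0,0,0,0,0,0.8,1],[0,0,0,0,0,0.7,1],[0,0,0,0,0,0,1],[0,0,0,0,0,0,1],[0,0,0,0,0,0,1]]]}}

```text
clock: 1.48
tcp_pos: [0.4574, -0.3537, 0.211]
tcp_rot: [[1.0, 0.004, -0.0], [0.004, -1.0, 0.0], [-0.0, -0.0, -1.0]]
ft_force: [0.1, 0.1, -0.7]
opening: 0.0856
finger_force: 0.0
```

```bash
python3 - <<'E'
from h import *
c=cam('wrist');save(c,'w1');np.save('w1.npy',c,allow_pickle=True)
plan([.46,-.354,.21],down(0)); print(-np.array(c['R']).T@c['t'])
E
```

```text
t=1.5 tcp [ 0.4574 -0.3538  0.2111] d [2.6 0.2 1.1] rot [-0.    0.    0.04]
[ 0.52539872 -0.35335383  0.37235333]
```

View pics/w1.png

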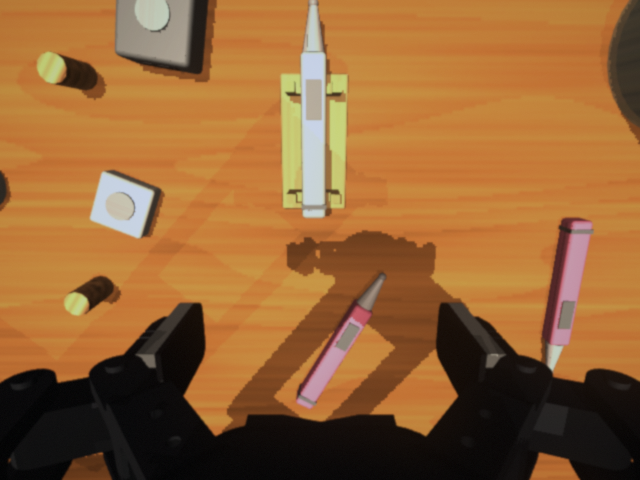

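The wrist view shows the white wand with its tail band at (313,210) and tip at (313,2). The rest plate spans (282..347, 73..208), with the forks at rows ≈88 and ≈197.

```bash
python3 - <<'E'
from h import *
def meas(c,roi,zt,nm):
    u0,u1,v0,v1=roi
    hsv=cv2.cvtColor(c['color'],cv2.COLOR_RGB2HSV)
    m=((hsv[...,1]<60)&(hsv[...,2]>120)).astype(np.uint8); M=np.zeros_like(m); M[v0:v1,u0:u1]=m[v0:v1,u0:u1]
    k,l,s,ce=cv2.connectedComponentsWithStats(M); i=1+np.argmax(s[1:,4])
    vv,uu=np.where(l==i); q=np.array([onz(c,u,v,zt)[:2] for u,v in zip(uu,vv)])*1000
    r=cv2.minAreaRect(q.astype(np.float32)); print(nm,np.round(r[0],1),np.round(r[1],1),round(r[2],1),'depth z',np.median([dep(c,u,v)[2] for u,v in zip(uu,vv)]))
    return uu,vv
w=np.load('w1.npy',allow_pickle=True).item();t=np.load('top0.npy',allow_pickle=True).item()
# handle: top face rows 60..205, midline per row
for c,nm,rg,u0,u1 in [(w,'w',range(65,205,15),295,332),(t,'t',range(235,280,5),375,392)]:
    hsv=cv2.cvtColor(c['color'],cv2.COLOR_RGB2HSV)
    for v in rg:
        uu=[u for u in range(u0,u1) if hsv[v,u,1]<70 and c['color'][v,u,2]>90]
        if uu: a=onz(c,min(uu),v,.05);b=onz(c,max(uu),v,.05);print(nm,v,min(uu),max(uu),np.round((a+b)/2,4),'w',round(abs(b-a)[1]*1e3,1))
for p in [(313,60),(313,150),(313,205)]: print(p,np.round(dep(w,*p),4))
print('tail',onz(w,313,217,.05),'shoulder',onz(w,314,52,.05),'rest plate corners',[np.round(onz(w,u,v,.008),4) for u,v in [(282,73),(347,73),(282,208),(347,208)]])
meas(w,(80,170,160,245),.02,'square')
q=meas(w,(130,180,0,35),.042,'dockdisc')
E
```

```text
w 65 301 325 [ 0.5777 -0.3474  0.05  ] w 18.3
w 80 301 325 [ 0.567  -0.3474  0.05  ] w 18.5
w 95 301 325 [ 0.5562 -0.3474  0.05  ] w 18.7
w 110 301 324 [ 0.5451 -0.347   0.05  ] w 18.1
w 125 301 324 [ 0.5338 -0.347   0.05  ] w 18.2
w 140 302 324 [ 0.5223 -0.3474  0.05  ] w 17.6
w 155 302 324 [ 0.5106 -0.3474  0.05  ] w 17.8
w 170 302 324 [ 0.4986 -0.3474  0.05  ] w 18.0
w 185 302 324 [ 0.4864 -0.3473  0.05  ] w 18.2
w 200 302 324 [ 0.4739 -0.3473  0.05  ] w 18.4
t 235 380 388 [ 0.5624 -0.3485  0.05  ] w 17.9
t 240 380 388 [ 0.5512 -0.3483  0.05  ] w 17.9
t 245 380 388 [ 0.54   -0.3481  0.05  ] w 17.9
t 250 380 388 [ 0.5288 -0.3478  0.05  ] w 17.8
t 255 380 388 [ 0.5177 -0.3476  0.05  ] w 17.8
t 260 380 388 [ 0.5065 -0.3474  0.05  ] w 17.8
t 265 381 388 [ 0.4954 -0.3483  0.05  ] w 15.6
t 270 381 388 [ 0.4844 -0.348   0.05  ] w 15.6
t 275 381 388 [ 0.4733 -0.3478  0.05  ] w 15.5
(313, 60) [ 0.5813 -0.3474  0.0491]
(313, 150) [ 0.5145 -0.3473  0.0487]
(313, 205) [ 0.4694 -0.3473  0.0484]
tail [ 0.45948068 -0.34730841  0.05      ] shoulder [ 0.58676268 -0.34820441  0.05      ] rest plate corners [array([ 0.578 , -0.3198,  0.008 ]), array([ 0.5782, -0.3762,  0.008 ]), array([ 0.4595, -0.3171,  0.008 ]), array([ 0.4597, -0.3788,  0.008 ])]
square [ 464.  -171.6] [48.5 49. ] 67.8 depth z 0.018762065123854976
dockdisc [ 612.  -226.7] [23.1 39.8] 0.2 depth z 0.03967961870358261
```

Call:
{"fn": "play_rows", "kwargs": {"increments": [[[8,-0.8,15,0,0,0,1],[8,-0.8,15,0,0,0,1],[8,-0.8,15,0,0,0,1],[8,-0.8,15,0,0,0,1],[8,-0.8,15,0,0,0,1],[8,-0.8,15,0,0,0,1],[8,-0.8,15,0,0,0,1],[8,-0.8,15,0,0,0,1]]], "newtons": 100}}

```text
clock: 2.2
tcp_pos: [0.5218, -0.3473, 0.0905]
tcp_rot: [[1.0, 0.003, 0.0], [0.003, -1.0, -0.0], [0.0, 0.0, -1.0]]
ft_force: [-0.4, -0.0, -0.8]
opening: 0.0853
finger_force: 0.0
```

Call:
{"fn": "play_rows", "kwargs": {"increments": [[[0,0,14,0,0,0,1],[0,0,14,0,0,0,1],[0,0,14,0,0,0,1],[0,0,14,0,0,0,1],[0,0,13,0,0,0,1],[0,0,0,0,0,0,1],[0,0,0,0,0,0,0.6],[0,0,0,0,0,0,0.4]]]}}

```text
clock: 2.87
tcp_pos: [0.5219, -0.3477, 0.0228]
tcp_rot: [[1.0, 0.003, 0.001], [0.003, -1.0, -0.0], [0.001, 0.0, -1.0]]
ft_force: [-0.2, 0.8, 0.3]
opening: 0.0636
finger_force: 0.0
```

Call:
{"fn": "play_rows", "kwargs": {"increments": [[[0,0,0,0,0,0,0.2],[0,0,0,0,0,0,0],[0,0,0,0,0,0,0],[0,0,0,0,0,0,0],[0,0,0,0,0,0,0],[0,0,0,0,0,0,0],[0,0,0,0,0,0,0],[0,0,0,0,0,0,0]]]}}

```text
clock: 3.53
tcp_pos: [0.522, -0.3477, 0.0235]
tcp_rot: [[1.0, 0.003, 0.001], [0.003, -1.0, -0.001], [0.001, 0.001, -1.0]]
ft_force: [-1.1, 0.2, 6.2]
opening: 0.0161
finger_force: 97.9
```

Call:
{"fn": "play_rows", "kwargs": {"increments": [[[0,0,-16,0,0,0,0],[0,0,-16,0,0,0,0],[0,0,-16,0,0,0,0],[0,0,-16,0,0,0,0],[0,0,-16,0,0,0,0],[0,0,-16,0,0,0,0],[0,0,-16,0,0,0,0],[0,0,-16,0,0,0,0]]]}}

```text
clock: 4.2
tcp_pos: [0.5212, -0.347, 0.1509]
tcp_rot: [[1.0, 0.002, -0.0], [0.002, -1.0, 0.0], [-0.0, -0.0, -1.0]]
ft_force: [0.5, -0.8, -2.0]
opening: 0.0164
finger_force: 98.2
```

Call:
{"fn": "play_rows", "kwargs": {"increments": [[[0,-5,0,0,-0.7,0,0],[0,-5,0,0,-0.7,0,0],[0,-5,0,0,-0.7,0,0],[0,-5,0,0,-0.7,0,0],[0,-5,0,0,-0.7,0,0],[0,-5,0,0,-0.7,0,0],[0,-5,0,0,-0.8,0,0],[0,0,0,0,0,0,0]]]}}

```text
clock: 4.87
tcp_pos: [0.5233, -0.3106, 0.1477]
tcp_rot: [[0.905, 0.005, -0.425], [0.006, -1.0, -0.0], [-0.425, -0.002, -0.905]]
ft_force: [0.9, -0.5, -1.0]
opening: 0.0163
finger_force: 98.3
```

```bash
python3 - <<'E'
from h import *
c=cam('wrist');save(c,'w2');np.save('w2.npy',c,allow_pickle=True);t=cam('top');np.save('t2.npy',t,allow_pickle=True);np.save('s2.npy',sense(),allow_pickle=True)
print(sense()['tcp_pos'],sense()['ft_force'])
E
```

```text
[ 0.52179738 -0.31185833  0.14906235] [-0.55870605 -0.01985104 -0.68314587]
```

View pics/w2.png

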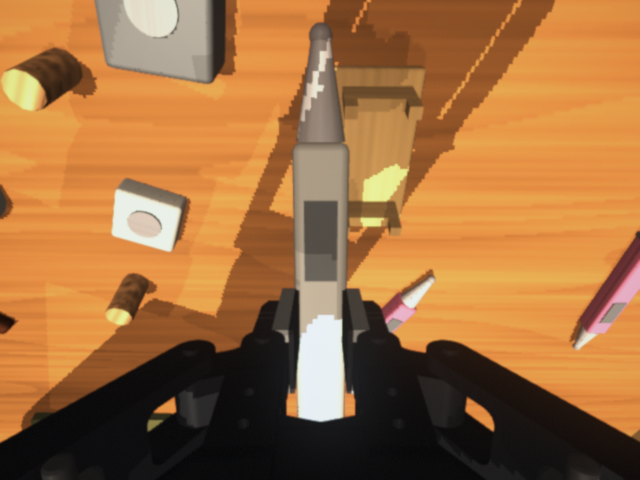

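The wand is held straight with the ball at (320,33), and the dock disc is at (152,12), partly cut off. I'll compute the tip in the tool frame and the way to the dock.

```bash
cat >> h.py <<'E'
def tipcam(c,s,u,v):
    X=dep(c,u,v); o,d=ray(c,u,v); d/=np.linalg.norm(d); X=X+d*.004
    return X,np.array(s['tcp_rot']).T@(X-s['tcp_pos'])*1000
def disc(c,near,z,r=.022):
    "centre of steel disc: warm-grey ellipse near a world point, on plane z"
    u,v=proj(c,near); 
    return u,v
E
python3 - <<'E'
from h import *
c=np.load('w2.npy',allow_pickle=True).item();s=np.load('s2.npy',allow_pickle=True).item()
for p in [(320,31),(320,33),(320,35),(319,33)]:
    X,l=tipcam(c,s,*p);print(np.round(X,4),np.round(l,1))
d1=np.array([.1,0,-.0165]);
t=np.load('t2.npy',allow_pickle=True).item()
# dock disc in top and wrist1
for nm,z,b in [('top0',.042,(310,350,195,235))]:
    c=np.load(nm+'.npy',allow_pickle=True).item()
    g=c['color'].astype(int);u0,u1,v0,v1=b
    print(g[213,329],g[205,320],g[222,335])
for nm,cc in [('top0',None),('scene0',None)]:
    c=np.load(nm+'.npy',allow_pickle=True).item()
    for k,X,z in [('dock',(.613,-.2255,.042),.042),('round',(.480,-.027,.022),.022),('square',(.4635,-.170,.022),.022),('long',(.634,-.0345,.022),.022)]:
        u,v=map(int,np.round(proj(c,X))); g=cv2.cvtColor(c['color'],cv2.COLOR_RGB2LAB).astype(int)[v-16:v+17,u-16:u+17]
        # disc colour: near patch median
        ref=np.median(g[14:19,14:19].reshape(-1,3),0); m=(np.abs(g-ref).max(-1)<9).astype(np.uint8)
        n,l,st,ce=cv2.connectedComponentsWithStats(m); i=l[16,16]; 
        if i==0: print(nm,k,'miss');continue
        print(nm,k,st[i],np.round(onz(c,u-16+ce[i][0],v-16+ce[i][1],z),4))
E
```

```text
[ 0.623  -0.3098  0.1185] [104.7  -1.7 -15.1]
[ 0.6224 -0.3098  0.1185] [104.1  -1.7 -14.8]
[ 0.6216 -0.3098  0.1177] [103.8  -1.7 -13.7]
[ 0.6226 -0.3095  0.1191] [104.   -2.  -15.5]
[178 180 165] [162 149 131] [154 142 124]
top0 dock [11 10 11 11 90] [ 0.6153 -0.2254  0.042 ]
top0 round [ 10  11  13  13 113] [ 0.4786 -0.0275  0.022 ]
top0 square [ 11  12  12  12 105] [ 0.4617 -0.1707  0.022 ]
top0 long [  0   0  24  24 124] [ 0.6355 -0.0324  0.022 ]
scene0 dock miss
scene0 round [11 15 11  7 52] [ 0.4849 -0.0247  0.022 ]
scene0 square [12 15 10  6 41] [ 0.4674 -0.1668  0.022 ]
scene0 long [ 8 12 14 10 79] [ 0.6366 -0.0336  0.022 ]
```

```bash
cat >> h.py <<'E'
TL=np.array([.103,-.0015,-.015])
def tip(X,tl=TL):
    s=sense();R=np.array(s['tcp_rot']);plan(np.array(X)-R@tl); print('tip now',np.round(s['tcp_pos']+R@tl,4),'F',np.round(s['ft_force'],1), 'tool dir of world -z',np.round(R.T@[0,0,-1],3))
E
python3 -c "
from h import *
tip([.613,-.2255,.068])"
```

```text
t=5.0 tcp [ 0.5218 -0.3119  0.1491] d [ 14.2 -84.5  49.8]
tip now [ 0.6215 -0.31    0.1191] F [-0.6 -0.  -0.7] tool dir of world -z [0.423 0.001 0.906]
```

Call:
{"fn": "play_rows", "kwargs": {"increments": [[[2,-14,0,0,0,0,0],[2,-14,4,0,0,0,0],[2,-14,8,0,0,0,0],[2,-14,8,0,0,0,0],[2,-14,8,0,0,0,0],[2,-14,8,0,0,0,0],[2,0,8,0,0,0,0],[0,0,6,0,0,0,0]]]}}

```text
clock: 5.63
tcp_pos: [0.5123, -0.2272, 0.0983]
tcp_rot: [[0.906, 0.004, -0.423], [0.004, -1.0, -0.002], [-0.423, -0.0, -0.906]]
ft_force: [0.1, -0.1, -0.6]
opening: 0.0161
finger_force: 98.3
```

Call:
{"fn": "play_rows", "kwargs": {"increments": [[[0,0,0,0,0,0,0],[0,0,0,0,0,0,0],[0,0,0,0,0,0,0],[0,0,0,0,0,0,0],[0,0,0,0,0,0,0],[0,0,0,0,0,0,0],[0,0,0,0,0,0,0],[0,0,0,0,0,0,0]]]}}

```text
clock: 6.3
tcp_pos: [0.5129, -0.2284, 0.0991]
tcp_rot: [[0.906, 0.002, -0.422], [0.002, -1.0, -0.001], [-0.422, 0.0, -0.906]]
ft_force: [-0.3, -0.8, -1.8]
opening: 0.0163
finger_force: 98.3
```

```bash
python3 - <<'E'
from h import *
c=cam('wrist');s=sense();cv2.imwrite('pics/w3.png',c['color'][0:220,100:540,::-1])
np.save('w3.npy',c,allow_pickle=True)
tip([.613,-.2255,.046])
# ball = topmost extent along column ~320
for v in range(20,46,4): print(v,[np.round(dep(c,u,v)[2]*1000) for u in range(300,345,5)])
E
```

```text
t=6.3 tcp [ 0.5128 -0.2283  0.099 ] d [10.2 -1.1 20.8]
tip now [ 0.6125 -0.2266  0.0691] F [-0.4 -1.1 -1.7] tool dir of world -z [ 0.422 -0.     0.906]
20 [np.float64(41.0), np.float64(41.0), np.float64(41.0), np.float64(41.0), np.float64(41.0), np.float64(41.0), np.float64(41.0), np.float64(42.0), np.float64(41.0)]
24 [np.float64(39.0), np.float64(42.0), np.float64(40.0), np.float64(70.0), np.float64(71.0), np.float64(71.0), np.float64(41.0), np.float64(40.0), np.float64(38.0)]
28 [np.float64(41.0), np.float64(39.0), np.float64(41.0), np.float64(217.0), np.float64(72.0), np.float64(73.0), np.float64(71.0), np.float64(40.0), np.float64(39.0)]
32 [np.float64(40.0), np.float64(40.0), np.float64(71.0), np.float64(74.0), np.float64(73.0), np.float64(74.0), np.float64(72.0), np.float64(38.0), np.float64(38.0)]
36 [np.float64(41.0), np.float64(217.0), np.float64(73.0), np.float64(74.0), np.float64(74.0), np.float64(74.0), np.float64(73.0), np.float64(39.0), np.float64(40.0)]
40 [np.float64(39.0), np.float64(39.0), np.float64(70.0), np.float64(74.0), np.float64(75.0), np.float64(74.0), np.float64(72.0), np.float64(38.0), np.float64(38.0)]
44 [np.float64(39.0), np.float64(39.0), np.float64(72.0), np.float64(74.0), np.float64(77.0), np.float64(74.0), np.float64(72.0), np.float64(37.0), np.float64(39.0)]
```

View pics/w3.png

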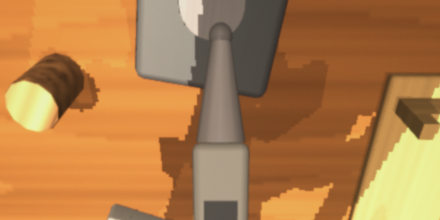

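The ball at full-frame (320,33) hovers over the dock disc. The disc's columns are 278..345 and its lower edge is near row 38.

```bash
python3 - <<'E'
from h import *
c=np.load('w3.npy',allow_pickle=True).item()
for u,v in [(278,10),(345,10),(311,38)]: print(np.round(onz(c,u,v,.042),4))
g=cv2.cvtColor(c['color'],cv2.COLOR_RGB2LAB)[...,0]
for v in (2,8,14,20,30): print(v,g[v,270:300:2],g[v,334:354:2])
X,l=tipcam(c,sense(),320,32);print(X,l)
E
```

```text
[ 0.6142 -0.2114  0.042 ]
[ 0.6143 -0.2377  0.042 ]
[ 0.6043 -0.2242  0.042 ]
2 [172 172 172 170 170 229 228 227 227 222 222 221 220 222 222] [117 120 119 119 120 114  85  81  81  80]
8 [172 171 172 172 167 220 228 228 225 222 222 221 221 222 222] [119 120 120 121 122 109  81  81  82  80]
14 [172 171 171 171 171 190 225 227 223 222 223 221 222 221 182] [119 120 122 120 116  87  80  81  80  79]
20 [172 171 172 171 171 171 186 220 222 223 221 220 222 220 151] [120 120 121 114  85  81  80  82  80  80]
30 [171 170 170 170 170 169 169 170 169 173 201 219 222 219 153] [103  83  82  82  81  82  82  80  80  80]
[ 0.61224061 -0.22789181  0.06908317] [102.76199209  -0.21705843 -14.84709015]
```

Call:
{"fn": "play_rows", "kwargs": {"increments": [[[1.4,-0.3,2.1,0,0,0,0],[1.4,-0.3,2.1,0,0,0,0],[1.4,-0.3,2.1,0,0,0,0],[1.4,-0.3,2.1,0,0,0,0],[1.4,-0.3,2.1,0,0,0,0],[1.4,-0.3,2.1,0,0,0,0],[1.4,-0.3,2.1,0,0,0,0],[1.4,-0.3,2.1,0,0,0,0]]]}}

```text
clock: 7.02
tcp_pos: [0.5158, -0.2258, 0.0787]
tcp_rot: [[0.906, 0.002, -0.423], [0.002, -1.0, -0.001], [-0.423, -0.0, -0.906]]
ft_force: [-0.1, -0.3, -1.5]
opening: 0.0164
finger_force: 98.3
```

Call:
{"fn": "play_rows", "kwargs": {"increments": [[[0,0,0,0,0,0,0],[0.4,0,0.9,0,0,0,0],[0,0,0,0,0,0,0],[0.4,0,0.9,0,0,0,0],[0,0,0,0,0,0,0],[0,0,0,0,0,0,0],[0,0,0,0,0,0,0],[0,0,0,0,0,0,0]]]}}

```text
clock: 7.68
tcp_pos: [0.5158, -0.2259, 0.0771]
tcp_rot: [[0.906, 0.002, -0.422], [0.002, -1.0, -0.001], [-0.422, 0.0, -0.906]]
ft_force: [-1.4, -0.3, -1.1]
opening: 0.0165
finger_force: 98.3
```

```bash
python3 -c "
from h import *
tip([.616,-.225,.046])
for i in range(3): cam('top');print(sense()['ft_force'],sense()['tcp_pos'])"
```

```text
t=7.7 tcp [ 0.5158 -0.2259  0.0771] d [0.9 0.8 0.9]
tip now [ 0.6155 -0.2242  0.0472] F [-1.4 -0.3 -1.1] tool dir of world -z [ 0.422 -0.     0.906]
[ 0.02087169  0.10828509 -0.92930004] [ 0.51579269 -0.22591852  0.07710947]
[-0.20970346  0.25537472 -1.29682727] [ 0.51579775 -0.22588783  0.07710508]
[ 0.78692417 -0.55451358 -0.60175945] [ 0.51580349 -0.22587712  0.07709359]
```

Call:
{"fn": "play_rows", "kwargs": {"increments": [[[0.4,0,0.9,0,0,0,0],[0,0,0,0,0,0,0],[0.4,0,0.9,0,0,0,0],[0,0,0,0,0,0,0],[0,0,0,0,0,0,0],[0,0,0,0,0,0,0],[0,0,0,0,0,0,0],[0,0,0,0,0,0,0]]]}}

```text
clock: 8.5
tcp_pos: [0.5158, -0.2259, 0.0751]
tcp_rot: [[0.906, 0.002, -0.423], [0.002, -1.0, -0.001], [-0.423, 0.0, -0.906]]
ft_force: [-0.2, -0.1, 0.0]
opening: 0.016
finger_force: 98.3
```

Call:
{"fn": "play_rows", "kwargs": {"increments": [[[0.4,0,0.9,0,0,0,0],[0,0,0,0,0,0,0],[0,0,0,0,0,0,0],[0,0,0,0,0,0,0],[0,0,0,0,0,0,0],[0,0,0,0,0,0,0],[0,0,0,0,0,0,0],[0,0,0,0,0,0,0]]]}}

```text
clock: 9.17
tcp_pos: [0.5157, -0.2259, 0.0741]
tcp_rot: [[0.906, 0.002, -0.423], [0.002, -1.0, -0.001], [-0.423, 0.0, -0.906]]
ft_force: [-0.3, 0.3, -0.7]
opening: 0.0161
finger_force: 98.3
```

Call:
{"fn": "play_rows", "kwargs": {"increments": [[[0.4,0,0.9,0,0,0,0],[0,0,0,0,0,0,0],[0,0,0,0,0,0,0],[0,0,0,0,0,0,0],[0,0,0,0,0,0,0],[0,0,0,0,0,0,0],[0,0,0,0,0,0,0],[0,0,0,0,0,0,0]]]}}

```text
clock: 9.83
tcp_pos: [0.5157, -0.2259, 0.0731]
tcp_rot: [[0.906, 0.002, -0.423], [0.002, -1.0, -0.001], [-0.423, 0.0, -0.906]]
ft_force: [0.3, -0.1, -2.0]
opening: 0.0164
finger_force: 98.3
```

Call:
{"fn": "play_rows", "kwargs": {"increments": [[[0.2,0,0.5,0,0,0,0],[0,0,0,0,0,0,0],[0,0,0,0,0,0,0],[0,0,0,0,0,0,0],[0,0,0,0,0,0,0],[0,0,0,0,0,0,0],[0,0,0,0,0,0,0],[0,0,0,0,0,0,0]]]}}

```text
clock: 10.5
tcp_pos: [0.5156, -0.2259, 0.0726]
tcp_rot: [[0.906, 0.002, -0.423], [0.002, -1.0, -0.001], [-0.423, 0.0, -0.906]]
ft_force: [0.1, -0.3, 1.4]
opening: 0.0161
finger_force: 98.4
```

```bash
python3 -c "
from h import *
for i in range(3): c=cam('wrist');s=sense();print(s['ft_force'],s['tcp_pos'])
print(tipcam(c,s,320,32),tipcam(c,s,320,36))"
```

```text
[-0.48688708 -0.3465293   0.47296669] [ 0.51559292 -0.22585153  0.07260711]
[-1.24677441  0.5166199   0.60547475] [ 0.51561853 -0.22588219  0.07260458]
[-1.38025734 -0.07400163  0.36063726] [ 0.51560805 -0.22587813  0.07259642]
(array([ 0.61527815, -0.22533514,  0.04407887]), array([102.38263371,  -0.29751867, -16.29054443])) (array([ 0.61396742, -0.22533736,  0.04367397]), array([101.3659491 ,  -0.29854071, -15.36951618]))
```

Contact at TCP z ≈ 0.0728. I'll press slightly more and hold.

Call:
{"fn": "play_rows", "kwargs": {"increments": [[[0.3,0,0.7,0,0,0,0],[0,0,0,0,0,0,0],[0,0,0,0,0,0,0],[0,0,0,0,0,0,0],[0,0,0,0,0,0,0],[0,0,0,0,0,0,0],[0,0,0,0,0,0,0],[0,0,0,0,0,0,0]]]}}

```text
clock: 11.32
tcp_pos: [0.5155, -0.2258, 0.0719]
tcp_rot: [[0.906, 0.002, -0.423], [0.002, -1.0, -0.001], [-0.423, -0.0, -0.906]]
ft_force: [-2.3, -0.1, 2.0]
opening: 0.0161
finger_force: 98.5
```

Call:
{"fn": "play_rows", "kwargs": {"increments": [[[0,0,0,0,0,0,0],[0,0,0,0,0,0,0],[0,0,0,0,0,0,0],[0,0,0,0,0,0,0],[0,0,0,0,0,0,0],[0,0,0,0,0,0,0],[0,0,0,0,0,0,0],[0,0,0,0,0,0,0]]]}}

```text
clock: 11.98
tcp_pos: [0.5157, -0.2259, 0.0718]
tcp_rot: [[0.906, 0.002, -0.423], [0.002, -1.0, -0.001], [-0.423, -0.0, -0.906]]
ft_force: [-2.1, 0.6, 1.0]
opening: 0.0163
finger_force: 98.5
```

```bash
python3 -c "
from h import *
for i in range(4): c=cam('wrist');s=sense();print(s['ft_force'],s['tcp_pos'],s['torque'])"
```

```text
[-2.03101286 -0.53379466  1.60636643] [ 0.51566718 -0.22582955  0.07181982] [ 0.0226153   0.05696216 -0.0229007 ]
[-1.90514391  0.03171541  2.26666197] [ 0.51566431 -0.22585048  0.07180281] [-0.0039729   0.02921628 -0.00461847]
[-1.07008025 -0.81282166  1.8454208 ] [ 0.51566632 -0.22585874  0.07181598] [ 0.00112633  0.0499527  -0.03444853]
[-1.37363364  0.0645602   0.87915178] [ 0.51563331 -0.22584659  0.07180767] [-0.02495754  0.10042128 -0.01626802]
```

Call:
{"fn": "play_rows", "kwargs": {"increments": [[[0,0,0,0,0,0,0],[0,0,0,0,0,0,0],[0,0,0,0,0,0,0],[0,0,0,0,0,0,0],[0,0,0,0,0,0,0],[0,0,0,0,0,0,0],[0,0,0,0,0,0,0],[0,0,0,0,0,0,0]]]}}

```text
clock: 12.85
tcp_pos: [0.5157, -0.2259, 0.0718]
tcp_rot: [[0.906, 0.002, -0.423], [0.002, -1.0, -0.001], [-0.423, 0.0, -0.906]]
ft_force: [-1.8, 0.4, 1.0]
opening: 0.0159
finger_force: 98.5
```

Call:
{"fn": "play_rows", "kwargs": {"increments": [[[0,0,0,0,0,0,0],[0,0,0,0,0,0,0],[0,0,0,0,0,0,0],[0,0,0,0,0,0,0],[0,0,0,0,0,0,0],[0,0,0,0,0,0,0],[0,0,0,0,0,0,0],[0,0,0,0,0,0,0]]]}}

```text
clock: 13.52
tcp_pos: [0.5156, -0.2259, 0.0718]
tcp_rot: [[0.906, 0.002, -0.423], [0.002, -1.0, -0.001], [-0.423, -0.0, -0.906]]
ft_force: [-1.6, -0.4, 1.7]
opening: 0.0165
finger_force: 98.5
```

Call:
{"fn": "play_rows", "kwargs": {"increments": [[[0,0,0,0,0,0,0],[0,0,0,0,0,0,0],[0,0,0,0,0,0,0],[0,0,0,0,0,0,0],[0,0,0,0,0,0,0],[0,0,0,0,0,0,0],[0,0,0,0,0,0,0],[0,0,0,0,0,0,0]]]}}

```text
clock: 14.18
tcp_pos: [0.5157, -0.2259, 0.0718]
tcp_rot: [[0.906, 0.002, -0.423], [0.002, -1.0, -0.001], [-0.423, -0.0, -0.906]]
ft_force: [-1.7, -0.3, 1.8]
opening: 0.0165
finger_force: 98.5
```

Call:
{"fn": "play_rows", "kwargs": {"increments": [[[0,0,0,0,0,0,0],[0,0,0,0,0,0,0],[0,0,0,0,0,0,0],[-2,0,-4,0,0,0,0],[-5,0,-10,0,0,0,0],[-5,0,-10,0,0,0,0],[-5,0,-10,0,0,0,0],[-5,0,-10,0,0,0,0]]]}}

```text
clock: 14.85
tcp_pos: [0.5148, -0.226, 0.1226]
tcp_rot: [[0.907, 0.003, -0.421], [0.002, -1.0, -0.002], [-0.421, 0.001, -0.907]]
ft_force: [-0.6, -0.3, -1.3]
opening: 0.0164
finger_force: 98.3
```

```bash
sed -i 's/^TL=.*/TL=np.array([.102,-.0003,-.0184])/' h.py; python3 -c "
from h import *
tip([.475,-.027,.090])
c=cam('top')
d=c['color'].astype(int); o=np.load('top0.npy',allow_pickle=True).item()['color'].astype(int)
for n,u,v in [('round',241,274),('sq',305,282),('long',245,207)]: print(n,np.abs(d-o)[v-14:v+15,u-14:u+15].mean())
"
```

```text
t=14.8 tcp [ 0.5148 -0.226   0.1226] d [-124.  -198.9   64.5]
tip now [ 0.6151 -0.2255  0.0964] F [-0.6 -0.3 -1.3] tool dir of world -z [ 0.421 -0.001  0.907]
round 72.10067380103052
sq 79.13991280221958
long 29.429647245342846
```

Call:
{"fn": "play_rows", "kwargs": {"increments": [[[-15.5,-25,8,0,0,0,0],[-15.5,-25,8,0,0,0,0],[-15.5,-25,8,0,0,0,0],[-15.5,-25,8,0,0,0,0],[-15.5,-25,8,0,0,0,0],[-15.5,-25,8,0,0,0,0],[-15.5,-25,8,0,0,0,0],[-15.5,-25,8,0,0,0,0]]]}}

```text
clock: 15.57
tcp_pos: [0.3739, -0.0252, 0.116]
tcp_rot: [[0.907, 0.002, -0.421], [0.002, -1.0, -0.001], [-0.421, 0.0, -0.907]]
ft_force: [0.4, 0.1, -0.6]
opening: 0.0163
finger_force: 98.3
```

Call:
{"fn": "play_rows", "kwargs": {"increments": [[[0,0,0,0,0,0,0],[0,0,0,0,0,0,0],[0,0,0,0,0,0,0],[0,0,0,0,0,0,0],[0,0,0,0,0,0,0],[0,0,0,0,0,0,0],[0,0,0,0,0,0,0],[0,0,0,0,0,0,0]]]}}

```text
clock: 16.23
tcp_pos: [0.3747, -0.0266, 0.1152]
tcp_rot: [[0.906, 0.002, -0.423], [0.001, -1.0, -0.001], [-0.423, 0.0, -0.906]]
ft_force: [0.2, -0.1, -0.4]
opening: 0.0163
finger_force: 98.4
```

```bash
python3 - <<'E'
from h import *
c=cam('wrist');s=sense();save(c,'w4');np.save('w4.npy',c,allow_pickle=True)
tip([.4795,-.027,.035])
print(tipcam(c,s,320,33))
E
```

```text
t=16.3 tcp [ 0.3745 -0.0265  0.1153] d [27.1  1.  46.7]
tip now [ 0.4747 -0.026   0.0888] F [ 0.1  0.5 -1.4] tool dir of world -z [0.423 0.    0.906]
(array([ 0.4737464 , -0.02611194,  0.08541306]), array([102.54899609,  -0.17763755, -14.91316096]))
```

View pics/w4.png

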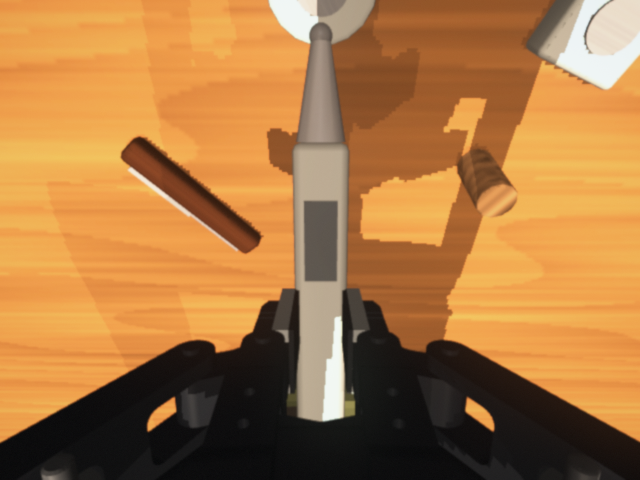

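The round logger is at the top of the picture: columns 268..376, lower rim near row 43, with the ball at (320,33) nearly in line with its centre.

```bash
python3 - <<'E'
from h import *
c=np.load('w4.npy',allow_pickle=True).item()
hsv=cv2.cvtColor(c['color'],cv2.COLOR_RGB2HSV)
m=((hsv[...,1]<60)&(hsv[...,2]>110)).astype(np.uint8)[:60,230:420]
pts=[]
for v in range(0,42,2):
    uu=np.where(m[v])[0]+230
    if len(uu)>3 and uu.max()-uu.min()>20: pts+=[onz(c,uu.min(),v,.02)[:2],onz(c,uu.max(),v,.02)[:2]]
p=np.array(pts); A=np.c_[2*p,np.ones(len(p))]; s=np.linalg.lstsq(A,(p**2).sum(1),rcond=None)[0]
print(s[:2],np.sqrt(s[2]+s[:2]@s[:2])); print(np.round(p*1000))
E
```

```text
[ 0.48042953 -0.02623834] 0.025347294930533133
[[474.  -2.]
 [474. -51.]
 [473.  -2.]
 [473. -50.]
 [472.  -2.]
 [472. -51.]
 [471.  -2.]
 [471. -49.]
 [470.  -3.]
 [471. -50.]
 [470.  -3.]
 [470. -49.]
 [469.  -4.]
 [469. -49.]
 [468.  -5.]
 [468. -48.]
 [467.  -5.]
 [467. -48.]
 [466.  -5.]
 [466. -47.]
 [465.  -6.]
 [466. -47.]
 [465.  -6.]
 [465. -46.]
 [464.  -7.]
 [464. -46.]
 [463.  -8.]
 [463. -45.]
 [462.  -9.]
 [462. -44.]
 [461. -10.]
 [461. -42.]
 [460. -11.]
 [460. -41.]
 [459. -12.]
 [459. -40.]
 [458. -13.]
 [459. -39.]
 [458. -15.]
 [458. -38.]
 [457. -17.]
 [457. -35.]]
```

Call:
{"fn": "play_rows", "kwargs": {"increments": [[[4,0,6.5,0,0,0,0],[4,0,6.5,0,0,0,0],[4,0,6.5,0,0,0,0],[4,0,6.5,0,0,0,0],[4,0,6.5,0,0,0,0],[3.5,0,6.5,0,0,0,0],[3.5,0,6.5,0,0,0,0],[3.5,0,6,0,0,0,0]]]}}

```text
clock: 16.95
tcp_pos: [0.3801, -0.0261, 0.0549]
tcp_rot: [[0.906, 0.003, -0.423], [0.002, -1.0, -0.001], [-0.423, -0.0, -0.906]]
ft_force: [-0.5, 0.7, -1.0]
opening: 0.0166
finger_force: 98.4
```

Call:
{"fn": "play_rows", "kwargs": {"increments": [[[0,0,0,0,0,0,0],[0,0,0,0,0,0,0],[0.2,0,0.5,0,0,0,0],[0.2,0,0.5,0,0,0,0],[0.2,0,0.5,0,0,0,0],[0,0,0,0,0,0,0],[0,0,0,0,0,0,0],[0,0,0,0,0,0,0]]]}}

```text
clock: 17.62
tcp_pos: [0.3803, -0.0262, 0.0544]
tcp_rot: [[0.906, 0.003, -0.422], [0.002, -1.0, -0.001], [-0.422, 0.0, -0.906]]
ft_force: [-0.1, -0.2, -0.4]
opening: 0.0165
finger_force: 98.4
```

```bash
python3 -c "
from h import *
tip([.4805,-.0262,.026])
for i in range(3): cam('top');print(sense()['ft_force'],sense()['tcp_pos'])"
```

```text
t=17.6 tcp [ 0.3803 -0.0262  0.0544] d [0.8 0.5 1.8]
tip now [ 0.4805 -0.0257  0.028 ] F [-0.1 -0.2 -0.4] tool dir of world -z [ 0.422 -0.     0.906]
[ 0.30918385  0.07074322 -0.90230621] [ 0.38024275 -0.02620208  0.05433107]
[-0.33133852  0.2293427  -0.76341979] [ 0.38021509 -0.02618732  0.05429413]
[ 0.00924973  0.56958246 -0.7197613 ] [ 0.38022973 -0.02623002  0.05429644]
```

Need about 2.5 mm more.

Call:
{"fn": "play_rows", "kwargs": {"increments": [[[0.4,0,0.9,0,0,0,0],[0,0,0,0,0,0,0],[0.4,0,0.9,0,0,0,0],[0.2,0,0.5,0,0,0,0],[0,0,0,0,0,0,0],[0,0,0,0,0,0,0],[0,0,0,0,0,0,0],[0,0,0,0,0,0,0]]]}}

```text
clock: 18.43
tcp_pos: [0.3797, -0.0262, 0.0518]
tcp_rot: [[0.906, 0.002, -0.423], [0.002, -1.0, -0.001], [-0.423, -0.0, -0.906]]
ft_force: [-1.0, -0.4, 1.0]
opening: 0.0165
finger_force: 98.6
```

```bash
python3 -c "
from h import *
for i in range(5): c=cam('wrist');print(sense()['ft_force'],sense()['tcp_pos'])"
```

```text
[-0.48930051  0.34205736  1.62510063] [ 0.37972183 -0.02616823  0.05179335]
[-1.05752617 -0.19835077  1.61829252] [ 0.37971226 -0.02617019  0.05180205]
[-1.87517415 -0.65636949  1.80354758] [ 0.37973586 -0.02616357  0.05179683]
[-1.36497741  0.66690259  1.17067719] [ 0.37976491 -0.02618835  0.05178584]
[-1.94062097 -1.20560671  1.60168478] [ 0.37980618 -0.02617924  0.05176676]
```

Call:
{"fn": "play_rows", "kwargs": {"increments": [[[0,0,0,0,0,0,0],[0,0,0,0,0,0,0],[0,0,0,0,0,0,0],[0,0,0,0,0,0,0],[0,0,0,0,0,0,0],[0,0,0,0,0,0,0],[0,0,0,0,0,0,0],[0,0,0,0,0,0,0]]]}}

```text
clock: 19.35
tcp_pos: [0.3801, -0.0262, 0.0517]
tcp_rot: [[0.906, 0.002, -0.423], [0.002, -1.0, -0.001], [-0.423, -0.0, -0.906]]
ft_force: [-1.6, -0.2, 1.7]
opening: 0.0163
finger_force: 98.6
```

Call:
{"fn": "play_rows", "kwargs": {"increments": [[[0,0,0,0,0,0,0],[0,0,0,0,0,0,0],[0,0,0,0,0,0,0],[0,0,0,0,0,0,0],[0,0,0,0,0,0,0],[0,0,0,0,0,0,0],[0,0,0,0,0,0,0],[0,0,0,0,0,0,0]]]}}

```text
clock: 20.02
tcp_pos: [0.3801, -0.0262, 0.0517]
tcp_rot: [[0.906, 0.002, -0.423], [0.002, -1.0, -0.001], [-0.423, -0.0, -0.906]]
ft_force: [-2.2, -0.2, 1.6]
opening: 0.0164
finger_force: 98.6
```

Call:
{"fn": "play_rows", "kwargs": {"increments": [[[0,0,0,0,0,0,0],[0,0,0,0,0,0,0],[0,0,0,0,0,0,0],[0,0,0,0,0,0,0],[0,0,0,0,0,0,0],[0,0,0,0,0,0,0],[0,0,0,0,0,0,0],[0,0,0,0,0,0,0]]]}}

```text
clock: 20.68
tcp_pos: [0.3801, -0.0262, 0.0517]
tcp_rot: [[0.906, 0.003, -0.423], [0.002, -1.0, -0.001], [-0.423, -0.0, -0.906]]
ft_force: [-2.4, -0.7, 1.4]
opening: 0.0163
finger_force: 98.6
```

Call:
{"fn": "play_rows", "kwargs": {"increments": [[[0,0,0,0,0,0,0],[0,0,0,0,0,0,0],[0,0,0,0,0,0,0],[0,0,0,0,0,0,0],[0,0,0,0,0,0,0],[0,0,0,0,0,0,0],[0,0,0,0,0,0,0],[0,0,0,0,0,0,0]]]}}

```text
clock: 21.35
tcp_pos: [0.3801, -0.0262, 0.0517]
tcp_rot: [[0.906, 0.002, -0.423], [0.002, -1.0, -0.001], [-0.423, 0.0, -0.906]]
ft_force: [-2.1, -0.6, 1.8]
opening: 0.0167
finger_force: 98.6
```

Call:
{"fn": "play_rows", "kwargs": {"increments": [[[0,0,0,0,0,0,0],[0,0,0,0,0,0,0],[0,0,0,0,0,0,0],[-2,0,-4,0,0,0,0],[-5,0,-10,0,0,0,0],[-5,0,-10,0,0,0,0],[-5,0,-10,0,0,0,0],[-5,0,-10,0,0,0,0]]]}}

```text
clock: 22.02
tcp_pos: [0.3797, -0.0263, 0.1013]
tcp_rot: [[0.907, 0.002, -0.421], [0.002, -1.0, -0.001], [-0.421, 0.0, -0.907]]
ft_force: [0.6, 0.7, -1.4]
opening: 0.0158
finger_force: 98.4
```

```bash
python3 -c "
from h import *
tip([.455,-.171,.083])"
```

```text
t=22.0 tcp [ 0.3797 -0.0263  0.1013] d [-26.3 145.2   3.5]
tip now [ 0.48   -0.0258  0.0751] F [ 0.6  0.7 -1.4] tool dir of world -z [ 0.421 -0.     0.907]
```

Call:
{"fn": "play_rows", "kwargs": {"increments": [[[-3.3,18,0.4,0,0,0,0],[-3.3,18,0.4,0,0,0,0],[-3.3,18,0.4,0,0,0,0],[-3.3,18,0.4,0,0,0,0],[-3.3,18,0.4,0,0,0,0],[-3.3,18,0.4,0,0,0,0],[-3.3,18,0.4,0,0,0,0],[-3.3,18,0.4,0,0,0,0]]]}}

```text
clock: 22.68
tcp_pos: [0.3546, -0.1714, 0.1092]
tcp_rot: [[0.907, 0.002, -0.421], [0.002, -1.0, -0.002], [-0.421, 0.001, -0.907]]
ft_force: [0.0, -0.2, 0.1]
opening: 0.0157
finger_force: 98.4
```

Call:
{"fn": "play_rows", "kwargs": {"increments": [[[0,0,0,0,0,0,0],[0,0,0,0,0,0,0],[0,0,0,0,0,0,0],[0,0,0,0,0,0,0],[0,0,0,0,0,0,0],[0,0,0,0,0,0,0],[0,0,0,0,0,0,0],[0,0,0,0,0,0,0]]]}}

```text
clock: 23.35
tcp_pos: [0.3539, -0.1699, 0.1091]
tcp_rot: [[0.906, 0.003, -0.423], [0.003, -1.0, -0.001], [-0.423, -0.0, -0.906]]
ft_force: [-1.3, 0.7, -2.2]
opening: 0.016
finger_force: 98.4
```

```bash
python3 - <<'E'
from h import *
c=cam('wrist');s=sense();save(c,'w5');np.save('w5.npy',c,allow_pickle=True)
tip([.463,-.171,.029])
print(tipcam(c,s,320,33))
E
```

```text
t=23.4 tcp [ 0.3539 -0.17    0.1091] d [30.7  1.6 44.9]
tip now [ 0.4541 -0.1694  0.0827] F [-0.3  0.4 -1.5] tool dir of world -z [0.423 0.    0.906]
(array([ 0.45347613, -0.16932919,  0.08137815]), array([101.95090487,  -0.41123772, -16.9324282 ]))
```

View pics/w5.png

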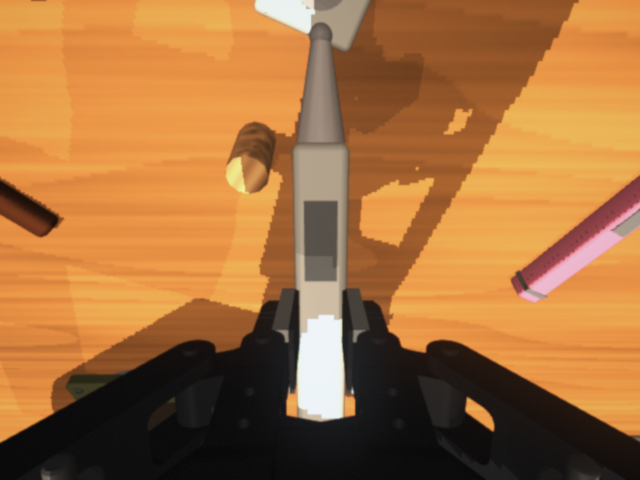

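The square logger sits at the top, (255..372, 0..50), with its disc near column 322. The cork at (247,165) is to the left but lower than the fingertips will go. Lowering.

Call:
{"fn": "play_rows", "kwargs": {"increments": [[[4,0.3,5.6,0,0,0,0],[4,0.3,5.6,0,0,0,0],[4,0.3,5.6,0,0,0,0],[4,0.3,5.6,0,0,0,0],[4,0.3,5.6,0,0,0,0],[4,0.3,5.6,0,0,0,0],[4,0.3,5.6,0,0,0,0],[3,0.3,5.6,0,0,0,0]]]}}

```text
clock: 24.07
tcp_pos: [0.3632, -0.1727, 0.0545]
tcp_rot: [[0.906, 0.002, -0.423], [0.002, -1.0, -0.001], [-0.423, -0.0, -0.906]]
ft_force: [-0.4, -0.0, -0.6]
opening: 0.0161
finger_force: 98.4
```

Call:
{"fn": "play_rows", "kwargs": {"increments": [[[0,0,0,0,0,0,0],[0,0,0,0,0,0,0],[0.4,0,0.9,0,0,0,0],[0,0,0,0,0,0,0],[0,0,0,0,0,0,0],[0,0,0,0,0,0,0],[0,0,0,0,0,0,0],[0,0,0,0,0,0,0]]]}}

```text
clock: 24.73
tcp_pos: [0.3631, -0.1727, 0.0546]
tcp_rot: [[0.906, 0.002, -0.422], [0.002, -1.0, -0.001], [-0.422, 0.0, -0.906]]
ft_force: [0.3, 0.2, -0.2]
opening: 0.0163
finger_force: 98.4
```

```bash
python3 - <<'E'
from h import *
c=cam('wrist'); cv2.imwrite('pics/w6.png',cv2.resize(c['color'][0:240,200:440,::-1],None,fx=2,fy=2))
tip([.463,-.172,.0255])
E
```

```text
t=24.8 tcp [ 0.3631 -0.1727  0.0546] d [ 0.9 -0.1  2.6]
tip now [ 0.4633 -0.1721  0.0282] F [-0.5  0.3 -1. ] tool dir of world -z [ 0.422 -0.     0.906]
```

View pics/w6.png

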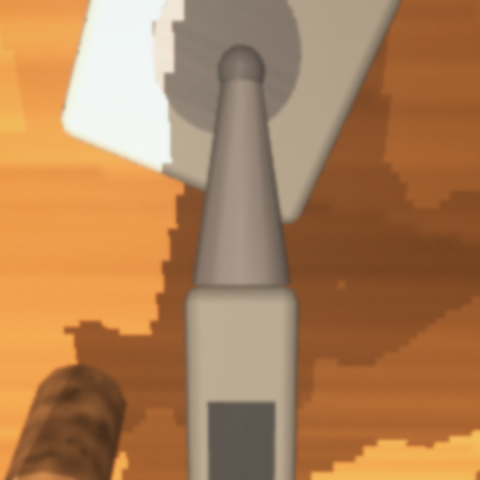

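The ball hovers well within the square's disc (disc 152..302, ball 241). Press down and hold.

Call:
{"fn": "play_rows", "kwargs": {"increments": [[[0.4,0,0.9,0,0,0,0],[0,0,0,0,0,0,0],[0.4,0,0.9,0,0,0,0],[0.4,0,0.8,0,0,0,0],[0,0,0,0,0,0,0],[0,0,0,0,0,0,0],[0,0,0,0,0,0,0],[0,0,0,0,0,0,0]]]}}

```text
clock: 25.45
tcp_pos: [0.3626, -0.1726, 0.0517]
tcp_rot: [[0.906, 0.003, -0.423], [0.002, -1.0, -0.001], [-0.423, -0.0, -0.906]]
ft_force: [-2.7, 0.0, 2.0]
opening: 0.016
finger_force: 98.6
```

```bash
python3 -c "
from h import *
for i in range(4): c=cam('wrist');print(sense()['ft_force'],sense()['tcp_pos'])"
```

```text
[-2.1078911   0.10156199  2.42597164] [ 0.36259011 -0.17260067  0.05169286]
[-2.08607833 -0.66113816  1.31632834] [ 0.36263983 -0.17258664  0.05166801]
[-1.83508467  0.00566683  2.81195311] [ 0.36271296 -0.17258506  0.05166832]
[-2.03858545  0.27050023  3.76273096] [ 0.36276449 -0.17256797  0.05164225]
```

Call:
{"fn": "play_rows", "kwargs": {"increments": [[[0,0,0,0,0,0,0],[0,0,0,0,0,0,0],[0,0,0,0,0,0,0],[0,0,0,0,0,0,0],[0,0,0,0,0,0,0],[0,0,0,0,0,0,0],[0,0,0,0,0,0,0],[0,0,0,0,0,0,0]]]}}

```text
clock: 26.32
tcp_pos: [0.3629, -0.1726, 0.0516]
tcp_rot: [[0.906, 0.002, -0.423], [0.002, -1.0, -0.001], [-0.423, -0.0, -0.906]]
ft_force: [-2.7, -0.3, 2.4]
opening: 0.0161
finger_force: 98.6
```

Call:
{"fn": "play_rows", "kwargs": {"increments": [[[0,0,0,0,0,0,0],[0,0,0,0,0,0,0],[0,0,0,0,0,0,0],[0,0,0,0,0,0,0],[0,0,0,0,0,0,0],[0,0,0,0,0,0,0],[0,0,0,0,0,0,0],[0,0,0,0,0,0,0]]]}}

```text
clock: 26.98
tcp_pos: [0.363, -0.1726, 0.0516]
tcp_rot: [[0.906, 0.002, -0.423], [0.002, -1.0, -0.001], [-0.423, -0.0, -0.906]]
ft_force: [-1.4, -0.3, 1.2]
opening: 0.0164
finger_force: 98.6
```

Call:
{"fn": "play_rows", "kwargs": {"increments": [[[0,0,0,0,0,0,0],[0,0,0,0,0,0,0],[0,0,0,0,0,0,0],[0,0,0,0,0,0,0],[0,0,0,0,0,0,0],[0,0,0,0,0,0,0],[0,0,0,0,0,0,0],[0,0,0,0,0,0,0]]]}}

```text
clock: 27.65
tcp_pos: [0.363, -0.1727, 0.0516]
tcp_rot: [[0.906, 0.002, -0.423], [0.002, -1.0, -0.001], [-0.423, 0.0, -0.906]]
ft_force: [-2.1, 0.6, 2.5]
opening: 0.0159
finger_force: 98.6
```

Call:
{"fn": "play_rows", "kwargs": {"increments": [[[0,0,0,0,0,0,0],[0,0,0,0,0,0,0],[0,0,0,0,0,0,0],[0,0,0,0,0,0,0],[0,0,0,0,0,0,0],[0,0,0,0,0,0,0],[0,0,0,0,0,0,0],[0,0,0,0,0,0,0]]]}}

```text
clock: 28.32
tcp_pos: [0.363, -0.1727, 0.0516]
tcp_rot: [[0.906, 0.002, -0.422], [0.002, -1.0, -0.001], [-0.423, 0.0, -0.906]]
ft_force: [-1.6, 1.1, 1.9]
opening: 0.016
finger_force: 98.6
```

Call:
{"fn": "play_rows", "kwargs": {"increments": [[[0,0,0,0,0,0,0],[0,0,0,0,0,0,0],[-2,0,-4,0,0,0,0],[-5,0,-11,0,0,0,0],[-6,0,-14,0,0,0,0],[-6,0,-14,0,0,0,0],[-6,0,-14,0,0,0,0],[-6,0,-13,0,0,0,0]]]}}

```text
clock: 28.98
tcp_pos: [0.3653, -0.1728, 0.1289]
tcp_rot: [[0.907, 0.003, -0.421], [0.002, -1.0, -0.001], [-0.421, 0.0, -0.907]]
ft_force: [-0.1, -0.5, -1.6]
opening: 0.0165
finger_force: 98.4
```

```bash
python3 - <<'E'
from h import *
c=cam('top')
X=(.634,-.0345,.022)
v,u=np.mgrid[:480,:640]; z=c['z_map']; R=np.array(c['R'])
P=(np.stack([(u-c['cx'])/c['f']*z,(v-c['cy'])/c['f']*z,z],-1)-np.array(c['t']))@R
m=((P[...,2]>.012)&(P[...,2]<.035)&(P[...,0]>.42)&(P[...,0]<.72)&(abs(P[...,1])<.25)).astype(np.uint8)
k,l,s,ce=cv2.connectedComponentsWithStats(m)
for i in range(1,k):
    if s[i,4]>200: r=cv2.minAreaRect((P[l==i][:,:2]*1000).astype(np.float32)); print(s[i,4],np.round(r[0]),np.round(r[1]),r[2])
tip([.628,-.034,.085])
E
```

```text
3486 [609. 188.] [125. 146.] 89.61531829833984
575 [633. -35.] [36. 84.] 45.47731018066406
t=29.0 tcp [ 0.3665 -0.1735  0.131 ] d [ 155.  -138.6  -49.6]
tip now [ 0.4668 -0.173   0.1051] F [ 0.7 -0.2  0.6] tool dir of world -z [ 0.418 -0.002  0.908]
```

Call:
{"fn": "play_rows", "kwargs": {"increments": [[[19,-17,-6,0,0,0,0],[19,-17,-6,0,0,0,0],[19,-17,-6,0,0,0,0],[19,-17,-6,0,0,0,0],[19,-17,-6,0,0,0,0],[19,-17,-6,0,0,0,0],[19,-17,-6,0,0,0,0],[19,-17,-6,0,0,0,0]]]}}

```text
clock: 29.7
tcp_pos: [0.5234, -0.0353, 0.1066]
tcp_rot: [[0.907, 0.003, -0.422], [0.002, -1.0, -0.001], [-0.422, 0.0, -0.907]]
ft_force: [-0.1, 0.1, -0.9]
opening: 0.0163
finger_force: 98.4
```

Call:
{"fn": "play_rows", "kwargs": {"increments": [[[0,0,0,0,0,0,0],[0,0,0,0,0,0,0],[0,0,0,0,0,0,0],[0,0,0,0,0,0,0],[0,0,0,0,0,0,0],[0,0,0,0,0,0,0],[0,0,0,0,0,0,0],[0,0,0,0,0,0,0]]]}}

```text
clock: 30.37
tcp_pos: [0.522, -0.0366, 0.1076]
tcp_rot: [[0.906, 0.002, -0.422], [0.002, -1.0, -0.001], [-0.422, 0.0, -0.906]]
ft_force: [-0.5, -0.6, -1.1]
opening: 0.0168
finger_force: 98.4
```

```bash
python3 - <<'E'
from h import *
c=cam('wrist');s=sense();save(c,'w7');np.save('w7.npy',c,allow_pickle=True)
tip([.6345,-.0345,.029])
print(tipcam(c,s,320,33))
hsv=cv2.cvtColor(c['color'],cv2.COLOR_RGB2HSV)
for u,v in [(322,5),(340,5)]:print(np.round(onz(c,u,v,.022),4))
sc=cam('scene');cv2.imwrite('pics/s7.png',sc['color'][80:400,150:600,::-1])
E
```

```text
t=30.4 tcp [ 0.522  -0.0365  0.1076] d [33.1 -1.5 42.1]
tip now [ 0.6223 -0.036   0.0812] F [-0.8  1.  -0.5] tool dir of world -z [ 0.422 -0.     0.906]
(array([ 0.62151223, -0.03616418,  0.07986411]), array([101.86677434,  -0.17314059, -16.90548958]))
[ 0.6206 -0.037   0.022 ]
[ 0.6206 -0.0452  0.022 ]
```

View pics/w7.png

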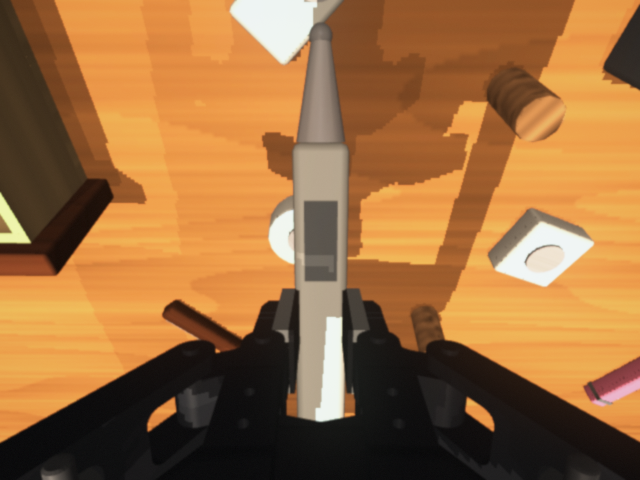

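The long logger's near end is at (232..340, 0..62), the ball is at (320,33), and all else is unmoved. I'll lower to just above its disc and check.

Call:
{"fn": "play_rows", "kwargs": {"increments": [[[4.2,-0.2,5.2,0,0,0,0],[4.2,-0.2,5.2,0,0,0,0],[4.2,-0.2,5.2,0,0,0,0],[4.2,-0.2,5.2,0,0,0,0],[4.2,-0.2,5.2,0,0,0,0],[4.2,-0.2,5.2,0,0,0,0],[4,-0.2,5.2,0,0,0,0],[4,-0.2,5.2,0,0,0,0]]]}}

```text
clock: 31.13
tcp_pos: [0.5348, -0.0346, 0.0548]
tcp_rot: [[0.906, 0.003, -0.423], [0.002, -1.0, -0.001], [-0.423, -0.0, -0.906]]
ft_force: [-0.0, 0.4, -0.4]
opening: 0.0163
finger_force: 98.4
```

Call:
{"fn": "play_rows", "kwargs": {"increments": [[[0,0,0,0,0,0,0],[0,0,0,0,0,0,0],[0,0,0,0,0,0,0],[0,0,0,0,0,0,0],[0,0,0,0,0,0,0],[0,0,0,0,0,0,0],[0,0,0,0,0,0,0],[0,0,0,0,0,0,0]]]}}

```text
clock: 31.8
tcp_pos: [0.5347, -0.0346, 0.0558]
tcp_rot: [[0.906, 0.002, -0.422], [0.002, -1.0, -0.001], [-0.422, 0.0, -0.906]]
ft_force: [-0.9, -0.6, -0.1]
opening: 0.0158
finger_force: 98.4
```

```bash
python3 - <<'E'
from h import *
c=cam('wrist'); cv2.imwrite('pics/w8.png',cv2.resize(c['color'][0:150,200:440,::-1],None,fx=2,fy=2))
tip([.6345,-.0345,.0255])
E
```

```text
t=31.9 tcp [ 0.5347 -0.0346  0.0558] d [1.3 0.4 3.7]
tip now [ 0.6349 -0.0341  0.0294] F [ 0.5  0.3 -1.2] tool dir of world -z [ 0.422 -0.     0.906]
```

View pics/w8.png

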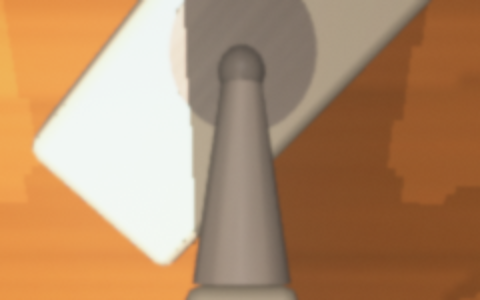

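The ball (241,65) is over the long's disc (168..317). Press and hold.

Call:
{"fn": "play_rows", "kwargs": {"increments": [[[0.4,0,0.9,0,0,0,0],[0.4,0,0.9,0,0,0,0],[0.4,0,0.9,0,0,0,0],[0.4,0,0.9,0,0,0,0],[0,0,0.1,0,0,0,0],[0,0,0,0,0,0,0],[0,0,0,0,0,0,0],[0,0,0,0,0,0,0]]]}}

```text
clock: 32.52
tcp_pos: [0.5342, -0.0346, 0.0518]
tcp_rot: [[0.906, 0.002, -0.423], [0.002, -1.0, -0.001], [-0.423, -0.0, -0.906]]
ft_force: [-1.0, 0.0, 2.2]
opening: 0.0163
finger_force: 98.6
```

```bash
python3 -c "
from h import *
for i in range(5): c=cam('wrist');print(sense()['ft_force'],sense()['tcp_pos'])"
```

```text
[-1.74387979 -0.79809197  2.05757907] [ 0.53427151 -0.03461319  0.05178681]
[-1.38865715  0.90394419  2.48634605] [ 0.53429239 -0.03460558  0.05176225]
[-2.85122482  0.06405244  3.23582222] [ 0.53427411 -0.03461259  0.05174075]
[-2.28055941 -1.45758932  2.72476001] [ 0.53428995 -0.0346218   0.05175513]
[-3.1534834   0.07330577  2.26657297] [ 0.53428881 -0.03460016  0.05171644]
```

Call:
{"fn": "play_rows", "kwargs": {"increments": [[[0,0,0,0,0,0,0],[0,0,0,0,0,0,0],[0,0,0,0,0,0,0],[0,0,0,0,0,0,0],[0,0,0,0,0,0,0],[0,0,0,0,0,0,0],[0,0,0,0,0,0,0],[0,0,0,0,0,0,0]]]}}

```text
clock: 33.43
tcp_pos: [0.5346, -0.0346, 0.0516]
tcp_rot: [[0.906, 0.003, -0.423], [0.002, -1.0, -0.001], [-0.423, -0.0, -0.906]]
ft_force: [-1.9, -0.1, 2.1]
opening: 0.0161
finger_force: 98.6
```

Call:
{"fn": "play_rows", "kwargs": {"increments": [[[0,0,0,0,0,0,0],[0,0,0,0,0,0,0],[0,0,0,0,0,0,0],[0,0,0,0,0,0,0],[0,0,0,0,0,0,0],[0,0,0,0,0,0,0],[0,0,0,0,0,0,0],[0,0,0,0,0,0,0]]]}}

```text
clock: 34.1
tcp_pos: [0.5346, -0.0346, 0.0516]
tcp_rot: [[0.906, 0.002, -0.423], [0.002, -1.0, -0.001], [-0.423, -0.0, -0.906]]
ft_force: [-1.9, -0.2, 2.9]
opening: 0.0158
finger_force: 98.6
```

Call:
{"fn": "play_rows", "kwargs": {"increments": [[[0,0,0,0,0,0,0],[0,0,0,0,0,0,0],[0,0,0,0,0,0,0],[0,0,0,0,0,0,0],[0,0,0,0,0,0,0],[0,0,0,0,0,0,0],[0,0,0,0,0,0,0],[0,0,0,0,0,0,0]]]}}

```text
clock: 34.77
tcp_pos: [0.5346, -0.0346, 0.0516]
tcp_rot: [[0.906, 0.003, -0.423], [0.002, -1.0, -0.001], [-0.423, 0.0, -0.906]]
ft_force: [-1.4, 0.6, 1.2]
opening: 0.0165
finger_force: 98.6
```

Call:
{"fn": "play_rows", "kwargs": {"increments": [[[0,0,0,0,0,0,0],[0,0,0,0,0,0,0],[0,0,0,0,0,0,0],[0,0,0,0,0,0,0],[0,0,0,0,0,0,0],[0,0,0,0,0,0,0],[0,0,0,0,0,0,0],[0,0,0,0,0,0,0]]]}}

```text
clock: 35.43
tcp_pos: [0.5346, -0.0346, 0.0516]
tcp_rot: [[0.906, 0.002, -0.423], [0.002, -1.0, -0.001], [-0.423, -0.0, -0.906]]
ft_force: [-1.8, 0.8, 1.9]
opening: 0.0166
finger_force: 98.6
```

Call:
{"fn": "play_rows", "kwargs": {"increments": [[[0,0,0,0,0,0,0],[0,0,0,0,0,0,0],[-2,0,-4,0,0,0,0],[-4,0,-8,0,0,0,0],[-4,0,-9,0,0,0,0],[-4,0,-9,0,0,0,0],[-4,0,-9,0,0,0,0],[-4,0,-9,0,0,0,0]]]}}

```text
clock: 36.1
tcp_pos: [0.5354, -0.0347, 0.1059]
tcp_rot: [[0.907, 0.002, -0.421], [0.002, -1.0, -0.001], [-0.421, 0.0, -0.907]]
ft_force: [0.2, 0.4, 0.3]
opening: 0.016
finger_force: 98.4
```

```bash
python3 -c "
from h import *
s=sense();plan([.5157,-.2259,.0985]);print(s['ft_force'])"
```

```text
t=36.1 tcp [ 0.5354 -0.0347  0.1059] d [-15.1 191.2  15.2]
[0.24780054 0.41360895 0.28015327]
```

Call:
{"fn": "play_rows", "kwargs": {"increments": [[[-2,24,1.5,0,0,0,0],[-2,24,1.5,0,0,0,0],[-2,24,1.5,0,0,0,0],[-2,24,1.5,0,0,0,0],[-2,24,1.5,0,0,0,0],[-2,24,1.5,0,0,0,0],[-2,24,1.5,0,0,0,0],[-1,23,1.5,0,0,0,0]]]}}

```text
clock: 36.77
tcp_pos: [0.5167, -0.227, 0.1009]
tcp_rot: [[0.907, 0.002, -0.422], [0.002, -1.0, -0.001], [-0.422, 0.0, -0.907]]
ft_force: [0.3, -0.3, -1.1]
opening: 0.0164
finger_force: 98.5
```

Call:
{"fn": "play_rows", "kwargs": {"increments": [[[0,0,0,0,0,0,0],[0,0,0,0,0,0,0],[1.5,0,3.3,0,0,0,0],[1.5,0,3.3,0,0,0,0],[1.5,0,3.3,0,0,0,0],[1.5,0,3.3,0,0,0,0],[1.5,0,3.3,0,0,0,0],[0,0,0,0,0,0,0]]]}}

```text
clock: 37.43
tcp_pos: [0.5161, -0.2249, 0.0808]
tcp_rot: [[0.906, 0.003, -0.424], [0.003, -1.0, -0.001], [-0.424, -0.001, -0.906]]
ft_force: [-1.1, 0.0, -1.1]
opening: 0.0164
finger_force: 98.4
```

Call:
{"fn": "play_rows", "kwargs": {"increments": [[[0,0,0,0,0,0,0],[0,0,0,0,0,0,0],[0,0,0,0,0,0,0],[0,0,0,0,0,0,0],[0,0,0,0,0,0,0],[0,0,0,0,0,0,0],[0,0,0,0,0,0,0],[0,0,0,0,0,0,0]]]}}

```text
clock: 38.1
tcp_pos: [0.5166, -0.2257, 0.0818]
tcp_rot: [[0.906, 0.002, -0.422], [0.002, -1.0, -0.001], [-0.422, 0.0, -0.906]]
ft_force: [0.9, 0.6, -1.1]
opening: 0.016
finger_force: 98.5
```

```bash
python3 - <<'E'
from h import *
plan([.5157,-.2259,.0718]); c=cam('wrist');s=sense();print(tipcam(c,s,320,33),s['ft_force'])
g=cv2.cvtColor(c['color'],cv2.COLOR_RGB2LAB)[...,0]
print(g[10,270:300:3],g[10,330:360:3])
E
```

```text
t=38.1 tcp [ 0.5166 -0.2257  0.0818] d [3.5 0.2 9.5]
(array([ 0.61581684, -0.22517702,  0.05275681]), array([102.2590874 ,  -0.29158071, -15.62218025])) [ 0.06914661  0.53316809 -1.35739696]
[178 177 176 176 178 228 231 210 125 126] [123 123 120 122 122 121 122 121  86  82]
```

Tip geometry unchanged. Press on the dock and hold.

Call:
{"fn": "play_rows", "kwargs": {"increments": [[[0.8,0,1.8,0,0,0,0],[0.8,0,1.8,0,0,0,0],[0.4,0,1.2,0,0,0,0],[0.4,0,1.2,0,0,0,0],[0.4,0,1.2,0,0,0,0],[0.4,0,1.2,0,0,0,0],[0.4,0,1.2,0,0,0,0],[0,0,0,0,0,0,0]]]}}

```text
clock: 38.82
tcp_pos: [0.5152, -0.2257, 0.0716]
tcp_rot: [[0.906, 0.002, -0.424], [0.002, -1.0, -0.001], [-0.424, -0.0, -0.906]]
ft_force: [-1.0, -0.4, 2.6]
opening: 0.0168
finger_force: 98.7
```

```bash
python3 -c "
from h import *
for i in range(5): c=cam('wrist');print(sense()['ft_force'],sense()['tcp_pos'])"
```

```text
[-1.30309982 -0.33148667  1.40326034] [ 0.51527904 -0.22565507  0.07175562]
[-2.27202828 -0.34731266  1.78410723] [ 0.51533132 -0.22565914  0.07183228]
[-2.05742238 -0.44074581  1.76939953] [ 0.5153689  -0.2256237   0.07184612]
[-2.2331699   0.1348481   2.01780871] [ 0.51542228 -0.22564299  0.07182691]
[-1.35181224  0.55740978  2.2630312 ] [ 0.51548782 -0.2256741   0.07178327]
```

Call:
{"fn": "play_rows", "kwargs": {"increments": [[[0,0,0,0,0,0,0],[0,0,0,0,0,0,0],[0,0,0,0,0,0,0],[0,0,0,0,0,0,0],[0,0,0,0,0,0,0],[0,0,0,0,0,0,0],[0,0,0,0,0,0,0],[0,0,0,0,0,0,0]]]}}

```text
clock: 39.73
tcp_pos: [0.5157, -0.2257, 0.0716]
tcp_rot: [[0.906, 0.002, -0.423], [0.002, -1.0, -0.001], [-0.423, -0.0, -0.906]]
ft_force: [-1.9, 0.6, 1.6]
opening: 0.0162
finger_force: 98.7
```

Call:
{"fn": "play_rows", "kwargs": {"increments": [[[0,0,0,0,0,0,0],[0,0,0,0,0,0,0],[0,0,0,0,0,0,0],[0,0,0,0,0,0,0],[0,0,0,0,0,0,0],[0,0,0,0,0,0,0],[0,0,0,0,0,0,0],[0,0,0,0,0,0,0]]]}}

```text
clock: 40.4
tcp_pos: [0.5157, -0.2257, 0.0716]
tcp_rot: [[0.906, 0.002, -0.423], [0.002, -1.0, -0.001], [-0.423, -0.0, -0.906]]
ft_force: [-2.2, -0.6, 2.5]
opening: 0.016
finger_force: 98.7
```

Call:
{"fn": "play_rows", "kwargs": {"increments": [[[0,0,0,0,0,0,0],[0,0,0,0,0,0,0],[0,0,0,0,0,0,0],[0,0,0,0,0,0,0],[0,0,0,0,0,0,0],[0,0,0,0,0,0,0],[0,0,0,0,0,0,0],[0,0,0,0,0,0,0]]]}}

```text
clock: 41.07
tcp_pos: [0.5157, -0.2257, 0.0716]
tcp_rot: [[0.906, 0.002, -0.423], [0.002, -1.0, -0.001], [-0.423, 0.0, -0.906]]
ft_force: [-1.9, -0.3, 2.7]
opening: 0.0166
finger_force: 98.7
```

Call:
{"fn": "play_rows", "kwargs": {"increments": [[[0,0,0,0,0,0,0],[0,0,0,0,0,0,0],[0,0,0,0,0,0,0],[0,0,0,0,0,0,0],[0,0,0,0,0,0,0],[0,0,0,0,0,0,0],[0,0,0,0,0,0,0],[0,0,0,0,0,0,0]]]}}

```text
clock: 41.73
tcp_pos: [0.5158, -0.2257, 0.0715]
tcp_rot: [[0.906, 0.002, -0.423], [0.002, -1.0, -0.001], [-0.423, 0.0, -0.906]]
ft_force: [-3.3, 0.4, 1.7]
opening: 0.0165
finger_force: 98.7
```

Call:
{"fn": "play_rows", "kwargs": {"increments": [[[-2,0,-4,0,0,0,0],[-4,0,-8,0,0,0,0],[-4,0,-9,0,0,0,0],[-4,0,-9,0,0,0,0],[-4,0,-9,0,0,0,0],[-4,0,-9,0,0,0,0],[-4,0,-9,0,0,0,0],[-4,0,-9,0,0,0,0]]]}}

```text
clock: 42.4
tcp_pos: [0.5166, -0.2257, 0.1453]
tcp_rot: [[0.907, 0.002, -0.422], [0.002, -1.0, -0.001], [-0.422, 0.0, -0.907]]
ft_force: [-1.0, 0.3, -0.4]
opening: 0.0163
finger_force: 98.4
```

Call:
{"fn": "play_rows", "kwargs": {"increments": [[[0,15,0,0,0.7,0,0],[0,15,0,0,0.7,0,0],[0,15,0,0,0.7,0,0],[0,15,0,0,0.7,0,0],[0,15,0,0,0.7,0,0],[0,15,0,0,0.7,0,0],[0,15,0,0,0.8,0,0],[0,15,0,0,0,0,0]]]}}

```text
clock: 43.07
tcp_pos: [0.5135, -0.3458, 0.1452]
tcp_rot: [[1.0, 0.001, -0.0], [0.001, -1.0, 0.001], [-0.0, -0.001, -1.0]]
ft_force: [-1.0, -0.3, -0.9]
opening: 0.0161
finger_force: 98.4
```

```bash
python3 - <<'E'
from h import *
c=cam('wrist');s=sense();np.save('w9.npy',c,allow_pickle=True)
plan([.520,-.3477,.045],down(0)); print(tipcam(c,s,320,33))
for v in (150,180,200): print(np.array(s['tcp_rot']).T@(dep(c,320,v)-s['tcp_pos'])*1000)
for v in (150,200,250,280): 
  g=c['color'][v].astype(int); b=np.where((g[:,2]>.7*g[:,0])[270:370])[0]+270; print(v,b.min(),b.max())
E
```

```text
t=43.1 tcp [ 0.5151 -0.3497  0.1452] d [  4.9  -2.3 100.2] rot [ 0.04  0.   -0.  ]
(array([ 0.61534263, -0.34536948,  0.16006288]), array([100.24411312,  -4.31934462, -14.9230165 ]))
[ 61.83439127  -4.23781711 -24.56721857]
[ 51.59983408  -4.22954144 -24.2083789 ]
[ 44.86024466  -4.21411056 -26.1457329 ]
150 293 347
200 294 347
250 295 346
280 295 346
```

Call:
{"fn": "play_rows", "kwargs": {"increments": [[[2,-1,12,0,0,0,0],[2,-1,14,0,0,0,0],[0,0,14,0,0,0,0],[0,0,14,0,0,0,0],[0,0,14,0,0,0,0],[0,0,14,0,0,0,0],[0,0,13,0,0,0,0],[0,0,0,0,0,0,0]]]}}

```text
clock: 43.78
tcp_pos: [0.5197, -0.3408, 0.045]
tcp_rot: [[1.0, 0.004, -0.006], [0.004, -1.0, 0.005], [-0.006, -0.005, -1.0]]
ft_force: [-0.5, 0.6, -2.1]
opening: 0.0162
finger_force: 98.4
```

Call:
{"fn": "play_rows", "kwargs": {"increments": [[[0,0,0,0,0,0,0],[0,0,0,0,0,0,0],[0,0,0,0,0,0,0],[0,0,0,0,0,0,0],[0,0,0,0,0,0,0],[0,0,0,0,0,0,0],[0,0,0,0,0,0,0],[0,0,0,0,0,0,0]]]}}

```text
clock: 44.45
tcp_pos: [0.5207, -0.3438, 0.0494]
tcp_rot: [[1.0, 0.002, 0.0], [0.002, -1.0, -0.0], [0.0, 0.0, -1.0]]
ft_force: [-0.0, 0.2, -1.8]
opening: 0.0161
finger_force: 98.4
```

```bash
python3 -c "
from h import *
plan([.521,-.3477,.0245],down(0))
"
```

```text
t=44.5 tcp [ 0.5207 -0.3438  0.0494] d [ 0.2  3.9 24.9] rot [ 0.   -0.    0.03]
```

Call:
{"fn": "play_rows", "kwargs": {"increments": [[[0,2,0,0,0,0,0],[0,2,0,0,0,0,0],[0,0,4,0,0,0,0],[0,0,5,0,0,0,0],[0,0,5,0,0,0,0],[0,0,5,0,0,0,0],[0,0,5,0,0,0,0],[0,0,1,0,0,0,0]]]}}

```text
clock: 45.12
tcp_pos: [0.5204, -0.3474, 0.0235]
tcp_rot: [[1.0, 0.002, -0.001], [0.002, -1.0, 0.001], [-0.001, -0.001, -1.0]]
ft_force: [-2.3, 1.7, 7.9]
opening: 0.0164
finger_force: 99.4
```

Call:
{"fn": "play_rows", "kwargs": {"increments": [[[0,0,0,0,0,0,0],[0,0,0,0,0,0,0],[0,0,0,0,0,0,0],[0,0,0,0,0,0,0],[0,0,0,0,0,0,0],[0,0,0,0,0,0,0],[0,0,0,0,0,0,0],[0,0,0,0,0,0,0]]]}}

```text
clock: 45.78
tcp_pos: [0.5208, -0.3477, 0.024]
tcp_rot: [[1.0, 0.002, 0.0], [0.002, -1.0, -0.0], [0.0, 0.0, -1.0]]
ft_force: [0.5, 0.4, -0.7]
opening: 0.0163
finger_force: 98.5
```

Call:
{"fn": "play_rows", "kwargs": {"increments": [[[0,0,0,0,0,0,0.3],[0,0,0,0,0,0,0.5],[0,0,0,0,0,0,0.8],[0,0,0,0,0,0,1],[0,0,0,0,0,0,1],[0,0,0,0,0,0,1],[0,0,0,0,0,0,1],[0,0,0,0,0,0,1]]]}}

```text
clock: 46.45
tcp_pos: [0.5207, -0.3476, 0.0241]
tcp_rot: [[1.0, 0.002, 0.0], [0.002, -1.0, -0.0], [0.0, 0.0, -1.0]]
ft_force: [0.2, -0.4, -0.7]
opening: 0.0855
finger_force: 0.0
```

Call:
{"fn": "play_rows", "kwargs": {"increments": [[[0,0,-10,0,0,0,1],[0,0,-20,0,0,0,1],[0,0,-25,0,0,0,1],[0,0,-25,0,0,0,1],[0,0,-25,0,0,0,1],[0,0,-25,0,0,0,1],[0,0,-25,0,0,0,1],[0,0,-10,0,0,0,1]]]}}

```text
clock: 47.12
tcp_pos: [0.5224, -0.3489, 0.1939]
tcp_rot: [[1.0, 0.002, 0.006], [0.003, -1.0, -0.004], [0.006, 0.004, -1.0]]
ft_force: [0.8, -0.5, 0.7]
opening: 0.0852
finger_force: 0.0
```

```bash
cat >> h.py <<'E'
def cloud(c):
    v,u=np.mgrid[:480,:640]; z=c['z_map']; R=np.array(c['R'])
    return (np.stack([(u-c['cx'])/c['f']*z,(v-c['cy'])/c['f']*z,z],-1)-np.array(c['t']))@R
def blobs(c,z0,z1,b,amin=150):
    P=cloud(c); m=((P[...,2]>z0)&(P[...,2]<z1)&(P[...,0]>b[0])&(P[...,0]<b[1])&(P[...,1]>b[2])&(P[...,1]<b[3])&(c['z_map']>0)).astype(np.uint8)
    k,l,s,ce=cv2.connectedComponentsWithStats(m)
    for i in range(1,k):
        if s[i,4]>amin:
            q=P[l==i]; r=cv2.minAreaRect((q[:,:2]*1000).astype(np.float32)); print(s[i,4],np.round(ce[i]),np.round(r[0],1),np.round(r[1],1),round(r[2],1),'z %.4f'%np.median(q[:,2]))
E
python3 - <<'E'
from h import *
c=cam('wrist');save(c,'w10');blobs(c,.044,.06,(.4,.7,-.45,-.25))
t=cam('top');np.save('t10.npy',t,allow_pickle=True); blobs(t,.013,.035,(.4,.72,-.25,.05)); 
blobs(t,.04,.06,(.4,.7,-.45,-.27))
plan()
E
```

```text
4149 [318. 213.] [ 534.1 -347.1] [152.5  20.4] 0.4 z 0.0484
563 [245. 207.] [632.6 -35.6] [35.6 84.2] 45.1 z 0.0202
436 [241. 274.] [478.  -28.2] [52.  51.8] 0.2 z 0.0201
485 [317. 281.] [ 461.6 -198.1] [49.7 49.8] 67.8 z 0.0203
238 [384. 270.] [ 488.5 -347.3] [66.  20.9] 1.8 z 0.0498
t=47.2 tcp [ 0.5221 -0.3487  0.1921]
```

View pics/w10.png

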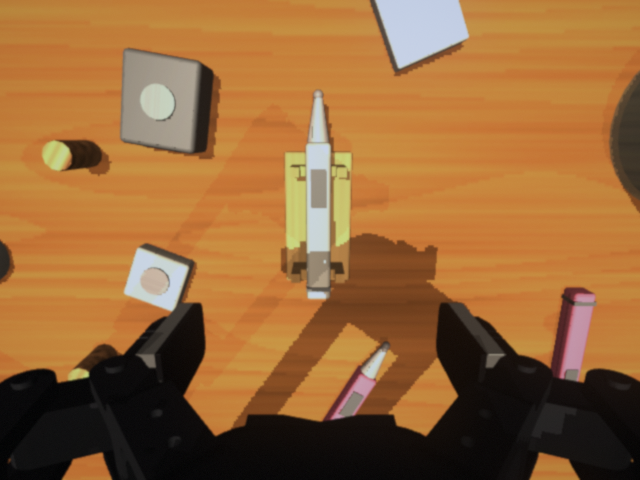

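The wand lies in both forks (tip (318,95), tail (318,293)), and its top face is at z 0.048, the same as at the start. The square has been knocked to y ≈ -0.198. Now I measure the drawer.

```bash
python3 - <<'E'
from h import *
t=np.load('t10.npy',allow_pickle=True).item(); s0=np.load('scene0.npy',allow_pickle=True).item()
for c,n in((t,'top'),(s0,'scene')):
    print(n); blobs(c,.012,.032,(.5,.75,.08,.4),400); blobs(c,.06,.085,(.48,.7,.05,.45),60); blobs(c,.095,.11,(.6,.95,.05,.45),400)
    P=cloud(c)
    for y in (.15,.2,.24,.28,.33):
        m=(abs(P[...,1]-y)<.004)&(P[...,0]>.46)&(P[...,0]<.72)
        q=P[m]; q=q[np.argsort(q[:,0])]
        fl=q[(q[:,2]>.015)&(q[:,2]<.03)&(q[:,0]>.5)]; print(y,'floor x',np.round([fl[:,0].min(),fl[:,0].max()],3),'z',np.round(np.median(fl[:,2]),4)) if len(fl) else print(y)
plan([.463,-.199,.15],down(-22.2))
E
```

```text
top
7042 [118. 217.] [609.6 249.9] [249.3 145.6] 89.6 z 0.0218
1095 [109. 227.] [597.7 233.1] [177.9 301.6] 5.0 z 0.0766
322 [111. 263.] [500.5 250.7] [ 39.9 271.9] 0.3 z 0.0680
13949 [114. 134.] [781.8 240.7] [303. 227.] 89.3 z 0.1000
0.15 floor x [0.536 0.681] z 0.0221
0.2 floor x [0.537 0.682] z 0.0216
0.24 floor x [0.537 0.682] z 0.0216
0.28 floor x [0.538 0.682] z 0.022
0.33 floor x [0.537 0.683] z 0.0216
scene
2912 [496. 318.] [559.  242.2] [ 63.3 257.1] 0.4 z 0.0223
2307 [503. 294.] [585.5 244. ] [293.8 126.1] 89.9 z 0.0760
109 [511. 280.] [495.5 249.3] [93.7 30.9] 89.9 z 0.0661
22084 [458. 375.] [784.2 240.6] [301.2 229.6] 89.3 z 0.1000
0.15 floor x [0.531 0.584] z 0.0222
0.2 floor x [0.532 0.582] z 0.0224
0.24 floor x [0.532 0.583] z 0.0219
0.28 floor x [0.532 0.584] z 0.0219
0.33 floor x [0.532 0.586] z 0.0224
t=47.2 tcp [ 0.5221 -0.3487  0.1921] d [ -59.  -150.    41.2] rot [ 0.03 -0.06  4.47]
```

Call:
{"fn": "play_rows", "kwargs": {"increments": [[[-7.4,-18.8,5,0,0,0,1],[-7.4,-18.8,5,0,0,0,1],[-7.4,-18.8,5,0,0,0,1],[-7.4,-18.8,5,0,0,0,1],[-7.4,-18.8,5,0,0,0,1],[-7.4,-18.8,5,0,0,0,1],[-7.4,-18.8,5,0,0,0,1],[-7.4,-18.8,5,0,0,0,1]]], "newtons": 60}}

```text
clock: 47.88
tcp_pos: [0.4593, -0.1958, 0.1469]
tcp_rot: [[1.0, 0.002, -0.003], [0.002, -1.0, 0.002], [-0.003, -0.002, -1.0]]
ft_force: [0.8, -0.4, -0.3]
opening: 0.0855
finger_force: 0.0
```

Call:
{"fn": "play_rows", "kwargs": {"increments": [[[0,0,0,0,0,0.9,1],[0,0,0,0,0,0.9,1],[0,0,0,0,0,0.9,1],[0,0,0,0,0,0.9,1],[0,0,0,0,0,0.9,1],[0,0,0,0,0,0,1],[0,0,0,0,0,0,1],[0,0,0,0,0,0,1]]]}}

```text
clock: 48.55
tcp_pos: [0.4605, -0.197, 0.1481]
tcp_rot: [[0.926, -0.379, -0.002], [-0.379, -0.926, 0.001], [-0.002, -0.0, -1.0]]
ft_force: [-0.5, 0.0, -0.4]
opening: 0.0852
finger_force: 0.0
```

```bash
python3 - <<'E'
from h import *
c=cam('wrist');blobs(c,.012,.03,(.4,.55,-.25,-.14)); blobs(cam('top'),.012,.03,(.4,.55,-.25,-.14))
plan([.463,-.199,.003],down(-22.2))
E
```

```text
4122 [321. 222.] [ 463.3 -197.8] [50.  50.3] 67.9 z 0.0187
t=48.6 tcp [ 0.4608 -0.1972  0.1485] d [  2.8   0.8 145.5] rot [-0.    0.01 -0.02]
```

Call:
{"fn": "play_rows", "kwargs": {"increments": [[[1,0,24,0,0,0,1],[1,0,25,0,0,0,1],[0,0,25,0,0,0,1],[0,0,25,0,0,0,1],[0,0,22,0,0,0,1],[0,0,14,0,0,0,1],[0,0,7,0,0,0,1],[0,0,2,0,0,0,1]]]}}

```text
clock: 49.32
tcp_pos: [0.4622, -0.1978, 0.0037]
tcp_rot: [[0.925, -0.38, -0.002], [-0.38, -0.925, 0.001], [-0.003, -0.0, -1.0]]
ft_force: [-0.0, 0.5, -0.2]
opening: 0.0853
finger_force: 0.0
```

Call:
{"fn": "play_rows", "kwargs": {"increments": [[[0,0,0,0,0,0,0.8],[0,0,0,0,0,0,0.6],[0,0,0,0,0,0,0.4],[0,0,0,0,0,0,0],[0,0,0,0,0,0,0],[0,0,0,0,0,0,0],[0,0,0,0,0,0,0],[0,0,0,0,0,0,0]]]}}

```text
clock: 49.98
tcp_pos: [0.4631, -0.1982, 0.0052]
tcp_rot: [[0.925, -0.38, 0.0], [-0.38, -0.925, -0.0], [0.0, 0.0, -1.0]]
ft_force: [0.1, 0.4, 0.0]
opening: 0.0001
finger_force: 0.0
```

Call:
{"fn": "play_rows", "kwargs": {"increments": [[[0,0,0,0,0,0,0],[0,0,-5,0,0,0,0],[0,0,-10,0,0,0,0],[0,0,-20,0,0,0,0],[0,0,-25,0,0,0,0],[0,0,-25,0,0,0,0],[0,0,-25,0,0,0,0],[0,0,-25,0,0,0,0]]]}}

```text
clock: 50.65
tcp_pos: [0.4627, -0.198, 0.1415]
tcp_rot: [[0.925, -0.38, -0.0], [-0.38, -0.925, 0.0], [-0.0, -0.0, -1.0]]
ft_force: [-0.4, -0.4, -0.1]
opening: 0.0
finger_force: 0.0
```

```bash
python3 - <<'E'
from h import *
s=sense();print(s['opening'],s['finger_force'])
plan([.590,.2425-.070,.140],down(0))
E
```

```text
4.015589171386483e-05 0.0
t=50.6 tcp [ 0.4627 -0.198   0.1415] d [ -23.2 -391.1    1.5] rot [-0.    0.   -4.47]
```

The gripper closed on nothing, so I check where the square is.

```bash
python3 - <<'E'
from h import *
c=cam('wrist');save(c,'w11');blobs(c,.008,.04,(.36,.6,-.3,-.05)); print()
blobs(cam('top'),.008,.035,(.36,.72,-.3,.05),100)
E
```

```text
3914 [281.  39.] [ 589.2 -221. ] [61.4 22.4] 88.9 z 0.0381
479 [196. 113.] [ 573.2 -148.6] [12.  23.8] 61.1 z 0.0255
4269 [321. 227.] [ 463.7 -198. ] [50.1 49.2] 67.7 z 0.0187
338 [141. 276.] [480.7 -52.2] [ 4.4 26.5] 89.9 z 0.0153

587 [245. 207.] [632.6 -35.7] [35.9 84.2] 45.6 z 0.0199
447 [241. 274.] [477.9 -28.4] [51.9 52. ] 89.3 z 0.0204
```

View pics/w11.png

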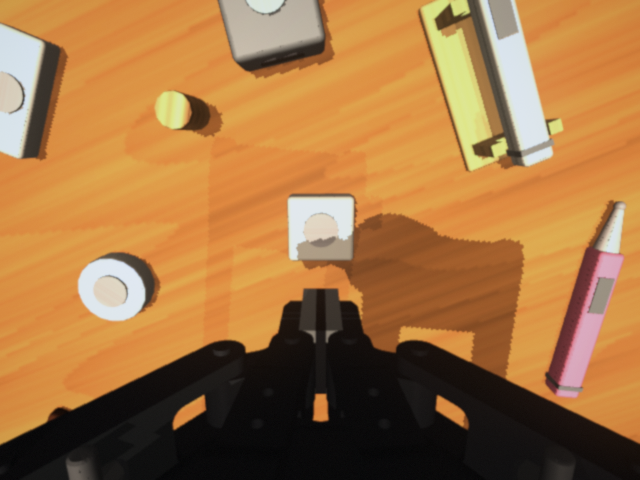

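The square is unmoved at (321,228), while the shut fingertips are at (320,290). I'll check where the finger ends really are in the tool frame.

```bash
python3 - <<'E'
from h import *
c=cam('wrist');s=sense();R=np.array(s['tcp_rot'])
print('TCP px',proj(c,s['tcp_pos']),'cam in tool',R.T@(-np.array(c['R']).T@c['t']-s['tcp_pos'])*1000,'axis',R.T@np.array(c['R']).T[:,2])
for v in (284,288,292,300,320,340,360): print(v,[np.round(R.T@(dep(c,u,v)-s['tcp_pos'])*1000) for u in (308,320,332)])
plan()
E
```

```text
TCP px (np.float64(321.3667912000781), np.float64(295.12984654585995)) cam in tool [  68.75583993   -0.49748739 -163.60704604] axis [-2.60895361e-01  9.34569114e-05  9.65367081e-01]
284 [array([-50., -11., 142.]), array([-51.,  -1., 144.]), array([-50.,   9., 143.])]
288 [array([ 13.,  -5., -25.]), array([ 13.,  -1., -24.]), array([ 13.,   4., -25.])]
292 [array([ 14.,  -5., -29.]), array([ 13.,  -1., -28.]), array([ 14.,   4., -30.])]
300 [array([ 13.,  -5., -36.]), array([ 13.,  -1., -36.]), array([ 14.,   4., -37.])]
320 [array([ 13.,  -4., -51.]), array([ 13.,  -1., -51.]), array([ 13.,   3., -51.])]
340 [array([ 14.,  -4., -66.]), array([ 10.,  -1., -59.]), array([ 14.,   3., -66.])]
360 [array([ 14.,  -4., -75.]), array([  3.,  -1., -58.]), array([ 15.,   2., -77.])]
t=50.8 tcp [ 0.4647 -0.199   0.1424]
```

Call:
{"fn": "play_rows", "kwargs": {"increments": [[[0,0,0,0,0,0,0.7],[0,0,0,0,0,0,0.7],[0,0,0,0,0,0,0.7],[0,0,0,0,0,0,0.7],[0,0,0,0,0,0,0.7],[0,0,0,0,0,0,0.7],[0,0,0,0,0,0,0.7],[0,0,0,0,0,0,0.7]]]}}

```text
clock: 51.47
tcp_pos: [0.463, -0.1981, 0.1398]
tcp_rot: [[0.925, -0.38, -0.0], [-0.38, -0.925, 0.0], [-0.0, -0.0, -1.0]]
ft_force: [0.7, 0.1, -0.1]
opening: 0.0598
finger_force: 0.0
```

```bash
python3 - <<'E'
from h import *
s=sense()
for n,c,R,p in [('now',cam('wrist'),np.array(s['tcp_rot']),s['tcp_pos']),('w7',np.load('w7.npy',allow_pickle=True).item(),None,None),('w1',np.load('w1.npy',allow_pickle=True).item(),None,None)]:
    if R is None: # tool pose from camera: cam in tool fixed
        continue
    L=(cloud(c)-p)@R*1000
    m=(L[...,2]<30)&(abs(L[...,1])<75)&(c['z_map']>0)
    q=L[m]; vv,uu=np.where(m)
    top=np.argsort(vv)[:12]; print(n,s['opening'],[(int(uu[i]),int(vv[i]),np.round(q[i])) for i in top[::3]])
    h=q[(q[:,0]>5)&(q[:,0]<20)]
    for y0 in range(-60,60,10):
        k=h[(h[:,1]>=y0)&(h[:,1]<y0+10)]
        if len(k): print(y0,len(k),'zmax',np.round(np.percentile(k[:,2],99)),'x',np.round(np.median(k[:,0])))
E
```

```text
now 0.05977101186701064 [(222, 293, array([ 12., -37., -29.])), (225, 293, array([ 12., -36., -28.])), (228, 293, array([ 12., -35., -28.])), (231, 293, array([ 12., -34., -27.]))]
-60 7416 zmax -70.0 x 13.0
-50 1781 zmax -32.0 x 8.0
-40 3645 zmax -27.0 x 12.0
-30 4295 zmax -77.0 x 18.0
-20 3070 zmax -92.0 x 18.0
-10 3371 zmax -92.0 x 12.0
0 3398 zmax -92.0 x 12.0
10 3135 zmax -92.0 x 18.0
20 4780 zmax -29.0 x 18.0
30 2871 zmax -29.0 x 13.0
40 2128 zmax -34.0 x 8.0
50 7225 zmax -70.0 x 13.0
```

Call:
{"fn": "play_rows", "kwargs": {"increments": [[[0,0,24,0,0,0,0.75],[0,0,25,0,0,0,0.75],[0,0,25,0,0,0,0.75],[0,0,25,0,0,0,0.75],[0,0,22,0,0,0,0.75],[0,0,12,0,0,0,0.75],[0,0,4,0,0,0,0.75],[0,0,0,0,0,0,0.75]]]}}

```text
clock: 52.18
tcp_pos: [0.4624, -0.1978, 0.0021]
tcp_rot: [[0.925, -0.38, -0.002], [-0.38, -0.925, 0.001], [-0.002, -0.0, -1.0]]
ft_force: [0.4, 0.7, -0.0]
opening: 0.064
finger_force: 0.0
```

Call:
{"fn": "play_rows", "kwargs": {"increments": [[[0,0,1,0,0,0,0.75],[0,0,1,0,0,0,0.75],[0,0,1,0,0,0,0.75],[0,0,1,0,0,0,0.75],[0,0,0,0,0,0,0.75],[0,0,0,0,0,0,0.75],[0,0,0,0,0,0,0.75],[0,0,0,0,0,0,0.75]]]}}

```text
clock: 52.85
tcp_pos: [0.4631, -0.1982, -0.0008]
tcp_rot: [[0.925, -0.38, 0.0], [-0.38, -0.925, -0.0], [0.0, -0.0, -1.0]]
ft_force: [0.3, -0.5, 0.7]
opening: 0.0638
finger_force: 0.0
```

```bash
python3 - <<'E'
from h import *
s=sense();print(s['tcp_pos'],s['ft_force'],s['opening'])
R=np.array(s['tcp_rot']);c=cam('wrist');P=cloud(c);L=(P-s['tcp_pos'])@R*1000
m=(L[...,0]>8)&(L[...,0]<16)&(abs(L[...,1])>20)&(abs(L[...,1])<50)&(L[...,2]>-60)
print('finger front lowest world z',np.percentile(P[m][:,2],[0.5,2,10,50]))
vv,uu=np.where(m); print(vv.min(), [np.round(L[v,230]) for v in range(vv.min()-14,vv.min()+10,4)], [np.round(P[v,230,2],4) for v in range(vv.min()-14,vv.min()+10,4)])
blobs(c,.012,.03,(.4,.55,-.25,-.14))
E
```

```text
[ 0.4630968  -0.19818967 -0.00081356] [ 0.32969233 -0.5438743   0.71295606] 0.06379177516318028
finger front lowest world z [-0.00270984 -0.00234692 -0.00174232  0.03235144]
259 [array([ 22., -40.,   1.]), array([ 21., -40.,   1.]), array([ 19., -40.,   0.]), array([ 17., -40.,   0.]), array([ 15., -40.,  -0.]), array([ 14., -40.,   0.])] [np.float64(-0.0019), np.float64(-0.0017), np.float64(-0.0011), np.float64(-0.001), np.float64(-0.0004), np.float64(-0.0008)]
14327 [321. 306.] [ 463.4 -197.9] [50.3 50.4] 68.0 z 0.0187
222 [233. 315.] [ 477.4 -168.6] [ 6.4 22.9] 83.9 z 0.0275
234 [408. 314.] [ 452.7 -228.3] [ 6.2 23.5] 52.6 z 0.0278
```

Finger ends are about 26 mm behind the nominal TCP at this opening, and there is no contact. I'll descend further, guarded.

Call:
{"fn": "play_rows", "kwargs": {"increments": [[[0,0,2,0,0,0,0.75],[0,0,2,0,0,0,0.75],[0,0,2,0,0,0,0.75],[0,0,2,0,0,0,0.75],[0,0,2,0,0,0,0.75],[0,0,0,0,0,0,0.75],[0,0,0,0,0,0,0.75],[0,0,0,0,0,0,0.75]]]}}

```text
clock: 53.57
tcp_pos: [0.463, -0.1982, -0.011]
tcp_rot: [[0.925, -0.38, -0.0], [-0.38, -0.925, 0.0], [-0.0, -0.0, -1.0]]
ft_force: [0.4, 0.1, -0.0]
opening: 0.0638
finger_force: 0.0
```

```bash
python3 - <<'E'
from h import *
s=sense();print(s['tcp_pos'],s['ft_force'],s['opening'])
R=np.array(s['tcp_rot']);c=cam('wrist');P=cloud(c);L=(P-s['tcp_pos'])@R*1000
for y0 in (-42,-37,33,38):
    m=(L[...,0]>5)&(L[...,0]<14.5)&(L[...,1]>y0)&(L[...,1]<y0+5)&(P[...,2]>.004)
    print(y0,m.sum(),np.round(np.percentile(P[m][:,2],[0,1,5]),4) if m.sum() else '')
E
```

```text
[ 0.46304709 -0.19817311 -0.01101529] [ 0.43374163  0.06927169 -0.01027119] 0.06376610593443024
-42 1112 [0.017  0.0191 0.0257]
-37 2169 [0.0132 0.0163 0.0206]
33 1685 [0.0164 0.0182 0.0229]
38 863 [0.0169 0.0207 0.0257]
```

Call:
{"fn": "play_rows", "kwargs": {"increments": [[[0,0,2,0,0,0,0.75],[0,0,2,0,0,0,0.75],[0,0,2,0,0,0,0.75],[0,0,1,0,0,0,0.75],[0,0,0,0,0,0,0.75],[0,0,0,0,0,0,0.6],[0,0,0,0,0,0,0.5],[0,0,0,0,0,0,0.4]]]}}

```text
clock: 54.28
tcp_pos: [0.4631, -0.1982, -0.0177]
tcp_rot: [[0.925, -0.38, 0.0], [-0.38, -0.925, -0.0], [0.0, 0.0, -1.0]]
ft_force: [-0.8, 0.9, 2.9]
opening: 0.0485
finger_force: 62.4
```

Call:
{"fn": "play_rows", "kwargs": {"increments": [[[0,0,0,0,0,0,0.2],[0,0,0,0,0,0,0.2],[0,0,0,0,0,0,0.2],[0,0,0,0,0,0,0.2],[0,0,0,0,0,0,0.2],[0,0,0,0,0,0,0.2],[0,0,0,0,0,0,0.2],[0,0,0,0,0,0,0.2]]]}}

```text
clock: 54.95
tcp_pos: [0.4631, -0.1982, -0.0177]
tcp_rot: [[0.925, -0.38, 0.0], [-0.38, -0.925, -0.0], [0.0, 0.0, -1.0]]
ft_force: [-1.0, 0.6, 5.9]
opening: 0.0487
finger_force: 62.7
```

Call:
{"fn": "play_rows", "kwargs": {"increments": [[[0,0,-5,0,0,0,0.2],[0,0,-12,0,0,0,0.2],[0,0,-20,0,0,0,0.2],[0,0,-22,0,0,0,0.2],[0,0,-22,0,0,0,0.2],[0,0,-22,0,0,0,0.2],[0,0,-22,0,0,0,0.2],[0,0,-10,0,0,0,0.2]]]}}

```text
clock: 55.62
tcp_pos: [0.4643, -0.1988, 0.1196]
tcp_rot: [[0.925, -0.38, 0.004], [-0.38, -0.925, -0.002], [0.004, 0.0, -1.0]]
ft_force: [-0.7, -0.1, -0.9]
opening: 0.0483
finger_force: 62.2
```

```bash
python3 - <<'E'
from h import *
s=sense();print(s['opening'],s['finger_force'])
plan([.590,.2425-.070,.115],down(0))
E
```

```text
0.048322874157899154 62.15058088302612
t=55.6 tcp [ 0.4643 -0.1988  0.1196] d [ -25.  -391.2    4.3] rot [ 0.01 -0.04 -4.47]
```

Call:
{"fn": "play_rows", "kwargs": {"increments": [[[-1.5,-24.5,0,0,0,0,0.2],[-1.5,-24.5,0,0,0,0,0.2],[-1.5,-24.5,0,0,0,0,0.2],[-1.5,-24.5,0,0,0,0,0.2],[-1.5,-24.5,0,0,0,0,0.2],[-1.5,-24.5,0,0,0,0,0.2],[-1.5,-24.5,0,0,0,0,0.2],[-1.5,-24.5,0,0,0,0,0.2]]]}}

```text
clock: 56.28
tcp_pos: [0.5261, -0.0111, 0.1163]
tcp_rot: [[0.925, -0.38, -0.001], [-0.38, -0.925, 0.0], [-0.001, 0.0, -1.0]]
ft_force: [0.7, -0.2, -0.3]
opening: 0.0486
finger_force: 62.2
```

Call:
{"fn": "play_rows", "kwargs": {"increments": [[[-1.5,-24.5,0,0,0,0,0.2],[-1.5,-24.5,0,0,0,0,0.2],[-1.5,-24.5,0,0,0,0,0.2],[-1.5,-24.5,0,0,0,0,0.2],[-1.5,-24.5,0,0,0,0,0.2],[-1.5,-24.5,0,0,0,0,0.2],[-1.5,-24.5,0,0,0,0,0.2],[-1.5,-20,0,0,0,0,0.2]]]}}

```text
clock: 56.95
tcp_pos: [0.5882, 0.171, 0.116]
tcp_rot: [[0.925, -0.38, -0.001], [-0.38, -0.925, 0.0], [-0.001, 0.0, -1.0]]
ft_force: [-0.4, -0.5, -1.0]
opening: 0.0488
finger_force: 62.2
```

Call:
{"fn": "play_rows", "kwargs": {"increments": [[[0,0,0,0,0,-0.9,0.2],[0,0,0,0,0,-0.9,0.2],[0,0,0,0,0,-0.9,0.2],[0,0,0,0,0,-0.9,0.2],[0,0,0,0,0,-0.9,0.2],[0,0,0,0,0,0,0.2],[0,0,0,0,0,0,0.2],[0,0,0,0,0,0,0.2]]]}}

```text
clock: 57.62
tcp_pos: [0.5879, 0.1692, 0.1165]
tcp_rot: [[1.0, 0.0, -0.001], [0.0, -1.0, -0.0], [-0.001, 0.0, -1.0]]
ft_force: [0.5, -0.0, -1.4]
opening: 0.0486
finger_force: 62.2
```

```bash
python3 - <<'E'
from h import *
s=sense();print(s['opening'],s['finger_force'])
plan([.590,.2425-.070,.006],down(0))
c=cam('wrist');blobs(c,.1,.14,(.52,.66,.1,.25)); 
P=cloud(c)
for y in (.2,.24): 
    q=P[(abs(P[...,1]-y)<.004)&(P[...,2]>.015)&(P[...,2]<.03)]; q=q[(q[:,0]>.5)&(q[:,0]<.7)];print(y,np.round([q[:,0].min(),q[:,0].max(),np.median(q[:,2])],4) if len(q) else '')
q=P[(P[...,2]>.015)&(P[...,2]<.03)&(P[...,0]>.58)&(P[...,0]<.62)];print('y',q[:,1].min(),q[:,1].max())
E
```

```text
0.04860376408176467 62.207876443862915
t=57.6 tcp [0.5879 0.1692 0.1165] d [  2.2  -3.3 110.5] rot [0.   0.01 0.01]
458 [320. 254.] [612.7 169.4] [48.3  1.5] 89.9 z 0.1377
0.2 [0.5784 0.6752 0.0206]
0.24 [0.5371 0.6758 0.0206]
y -0.04466626739539266 0.3735469802433893
```

Call:
{"fn": "play_rows", "kwargs": {"increments": [[[1,-1.5,0,0,0,0,0.2],[1,-1.5,15,0,0,0,0.2],[0,0,20,0,0,0,0.2],[0,0,20,0,0,0,0.2],[0,0,20,0,0,0,0.2],[0,0,15,0,0,0,0.2],[0,0,10,0,0,0,0.2],[0,0,5,0,0,0,0.2]]]}}

```text
clock: 58.33
tcp_pos: [0.5894, 0.1722, 0.0105]
tcp_rot: [[1.0, 0.002, -0.002], [0.002, -1.0, -0.0], [-0.002, 0.0, -1.0]]
ft_force: [0.2, 0.4, -0.6]
opening: 0.0485
finger_force: 62.2
```

Call:
{"fn": "play_rows", "kwargs": {"increments": [[[0,0,2,0,0,0,0.2],[0,0,2,0,0,0,0.2],[0,0,0,0,0,0,0.2],[0,0,0,0,0,0,0.2],[0,0,0,0,0,0,0.2],[0,0,0,0,0,0,0.2],[0,0,0,0,0,0,0.2],[0,0,0,0,0,0,0.2]]]}}

```text
clock: 59.0
tcp_pos: [0.5904, 0.1724, 0.0084]
tcp_rot: [[1.0, 0.002, 0.001], [0.002, -1.0, 0.0], [0.001, -0.0, -1.0]]
ft_force: [0.6, 0.4, -1.9]
opening: 0.0486
finger_force: 62.2
```

Call:
{"fn": "play_rows", "kwargs": {"increments": [[[0,0,1,0,0,0,0.2],[0,0,1,0,0,0,0.2],[0,0,1,0,0,0,0.2],[0,0,0,0,0,0,0.2],[0,0,0,0,0,0,0.75],[0,0,0,0,0,0,0.75],[0,0,0,0,0,0,0.75],[0,0,0,0,0,0,0.75]]]}}

```text
clock: 59.67
tcp_pos: [0.5912, 0.1749, 0.0057]
tcp_rot: [[1.0, 0.002, 0.002], [0.002, -1.0, 0.004], [0.002, -0.004, -1.0]]
ft_force: [-0.1, 8.4, 1.8]
opening: 0.0639
finger_force: 2.6
```

Call:
{"fn": "play_rows", "kwargs": {"increments": [[[0,0,-10,0,0,0,0.75],[0,0,-20,0,0,0,0.75],[0,0,-25,0,0,0,0.75],[0,0,-25,0,0,0,0.75],[0,0,-25,0,0,0,0.75],[0,0,-25,0,0,0,0.75],[0,0,-15,0,0,0,1],[0,0,0,0,0,0,1]]]}}

```text
clock: 60.33
tcp_pos: [0.5932, 0.1727, 0.155]
tcp_rot: [[1.0, 0.002, 0.009], [0.002, -1.0, 0.001], [0.009, -0.001, -1.0]]
ft_force: [-0.5, -0.8, -0.0]
opening: 0.0847
finger_force: 0.0
```

```bash
python3 - <<'E'
from h import *
plan([.600,-.035,.16],down(-45))
c=cam('wrist');blobs(c,.03,.055,(.54,.66,.12,.36))
blobs(cam('top'),.012,.03,(.42,.72,-.15,.05))
E
```

```text
t=60.3 tcp [0.5932 0.1727 0.155 ] d [  6.4 207.7  -5.3] rot [-0.05 -0.09  9.03]
4539 [321. 235.] [590.2 172.3] [50.5 50.2] 0.4 z 0.0407
567 [245. 207.] [632.7 -35.4] [36.1 84. ] 45.9 z 0.0201
434 [241. 274.] [478.  -28.2] [51.9 52.1] 88.8 z 0.0199
```

The square is in the drawer at (590,172). Next the long logger.

Call:
{"fn": "play_rows", "kwargs": {"increments": [[[5,26,0,0,0,0,1],[5,26,0,0,0,0,1],[5,26,0,0,0,0,1],[5,26,0,0,0,0,1],[5,26,0,0,0,0,1],[5,26,0,0,0,0,1],[5,26,0,0,0,0,1],[5,26,0,0,0,0,1]]]}}

```text
clock: 61.1
tcp_pos: [0.6293, -0.0368, 0.1478]
tcp_rot: [[1.0, 0.002, -0.004], [0.002, -1.0, 0.0], [-0.004, -0.0, -1.0]]
ft_force: [-0.2, 0.6, -0.7]
opening: 0.0856
finger_force: 0.0
```

Call:
{"fn": "play_rows", "kwargs": {"increments": [[[0,0,0,0,0,1.3,1],[0,0,0,0,0,1.3,1],[0,0,0,0,0,1.3,1],[0,0,0,0,0,1.3,1],[0,0,0,0,0,1.3,1],[0,0,0,0,0,1.3,1],[0,0,0,0,0,1.2,1],[0,0,0,0,0,0,1]]]}}

```text
clock: 61.77
tcp_pos: [0.6293, -0.0355, 0.1479]
tcp_rot: [[0.707, -0.707, -0.004], [-0.707, -0.707, 0.0], [-0.003, 0.003, -1.0]]
ft_force: [0.1, -0.9, -0.8]
opening: 0.0852
finger_force: 0.0
```

```bash
python3 - <<'E'
from h import *
c=cam('wrist');blobs(c,.012,.03,(.55,.72,-.12,.05))
plan([.634,-.035,-.0175],down(-45))
E
```

```text
4947 [315. 219.] [635.  -34.8] [36.  83.3] 45.0 z 0.0187
t=61.8 tcp [ 0.6295 -0.0355  0.1481] d [  3.3  -3.9 165.6] rot [0.03 0.03 0.05]
```

Call:
{"fn": "play_rows", "kwargs": {"increments": [[[1.5,-2,10,0,0,0,0.75],[1.5,-2,25,0,0,0,0.75],[0,0,30,0,0,0,0.75],[0,0,30,0,0,0,0.75],[0,0,30,0,0,0,0.75],[0,0,20,0,0,0,0.75],[0,0,12,0,0,0,0.75],[0,0,0,0,0,0,0.75]]]}}

```text
clock: 62.48
tcp_pos: [0.6327, -0.0345, -0.0109]
tcp_rot: [[0.71, -0.704, -0.007], [-0.704, -0.71, 0.001], [-0.006, 0.004, -1.0]]
ft_force: [-0.8, 0.2, -0.8]
opening: 0.0639
finger_force: 0.0
```

Call:
{"fn": "play_rows", "kwargs": {"increments": [[[0,0,2,0,0,0,0.75],[0,0,2,0,0,0,0.75],[0,0,1,0,0,0,0.75],[0,0,0,0,0,0,0.7],[0,0,0,0,0,0,0.6],[0,0,0,0,0,0,0.4],[0,0,0,0,0,0,0.3],[0,0,0,0,0,0,0.1]]]}}

```text
clock: 63.15
tcp_pos: [0.6364, -0.0349, -0.0107]
tcp_rot: [[0.709, -0.705, 0.002], [-0.705, -0.709, -0.0], [0.001, -0.001, -1.0]]
ft_force: [-0.4, -0.4, 6.6]
opening: 0.0344
finger_force: 60.6
```

Call:
{"fn": "play_rows", "kwargs": {"increments": [[[0,0,0,0,0,0,0.1],[0,0,0,0,0,0,0.1],[0,0,0,0,0,0,0.1],[0,0,0,0,0,0,0.1],[0,0,0,0,0,0,0.1],[0,0,0,0,0,0,0.1],[0,0,0,0,0,0,0.1],[0,0,0,0,0,0,0.1]]]}}

```text
clock: 63.82
tcp_pos: [0.6364, -0.0349, -0.0108]
tcp_rot: [[0.709, -0.705, 0.002], [-0.705, -0.709, -0.0], [0.001, -0.001, -1.0]]
ft_force: [-0.2, -0.8, 5.3]
opening: 0.034
finger_force: 60.6
```

Call:
{"fn": "play_rows", "kwargs": {"increments": [[[0,0,-5,0,0,0,0.1],[0,0,-12,0,0,0,0.1],[0,0,-20,0,0,0,0.1],[0,0,-24,0,0,0,0.1],[0,0,-24,0,0,0,0.1],[0,0,-24,0,0,0,0.1],[0,0,-24,0,0,0,0.1],[0,0,0,0,0,0,0.1]]]}}

```text
clock: 64.48
tcp_pos: [0.6394, -0.0352, 0.1273]
tcp_rot: [[0.709, -0.705, 0.01], [-0.705, -0.709, -0.001], [0.008, -0.006, -1.0]]
ft_force: [0.2, 0.1, -0.1]
opening: 0.0339
finger_force: 59.9
```

```bash
python3 - <<'E'
from h import *
s=sense();print(s['opening'],s['finger_force'])
plan([.592,.308,.120],down(0))
E
```

```text
0.03385522875134179 59.87089276313782
t=64.5 tcp [ 0.6394 -0.0352  0.1273] d [-275.7 -209.8    6.4] rot [-0.03 -0.12 -8.97]
```

Call:
{"fn": "play_rows", "kwargs": {"increments": [[[-23,-17.5,0.5,0,0,0,0.1],[-23,-17.5,0.5,0,0,0,0.1],[-23,-17.5,0.5,0,0,0,0.1],[-23,-17.5,0.5,0,0,0,0.1],[-23,-17.5,0.5,0,0,0,0.1],[-23,-17.5,0.5,0,0,0,0.1],[-23,-17.5,0.5,0,0,0,0.1],[-23,-17.5,0.5,0,0,0,0.1]]]}}

```text
clock: 65.15
tcp_pos: [0.603, 0.1954, 0.1165]
tcp_rot: [[0.709, -0.705, -0.001], [-0.705, -0.709, -0.0], [-0.001, 0.001, -1.0]]
ft_force: [0.4, -0.4, -0.5]
opening: 0.0344
finger_force: 59.9
```

Call:
{"fn": "play_rows", "kwargs": {"increments": [[[-23,-17.5,0.5,0,0,0,0.1],[-23,-17.5,0.5,0,0,0,0.1],[-23,-17.5,0.5,0,0,0,0.1],[-23,-17.5,0.5,0,0,0,0.1],[0,0,0,0,0,-1,0.1],[0,0,0,0,0,-1,0.1],[0,0,0,0,0,-1,0.1],[0,0,0,0,0,-1,0.1]]]}}

```text
clock: 65.82
tcp_pos: [0.5936, 0.2921, 0.1145]
tcp_rot: [[0.922, -0.386, -0.011], [-0.386, -0.922, 0.03], [-0.022, -0.023, -0.999]]
ft_force: [-0.6, 0.2, -0.7]
opening: 0.0343
finger_force: 59.9
```

Call:
{"fn": "play_rows", "kwargs": {"increments": [[[0,0,0,0,0,-1,0.1],[0,0,0,0,0,-1,0.1],[0,0,0,0,0,-1,0.1],[0,0,0,0,0,-1,0.1],[0,0,0,0,0,-1,0.1],[0,0,0,0,0,0,0.1],[0,0,0,0,0,0,0.1],[0,0,0,0,0,0,0.1]]]}}

```text
clock: 66.48
tcp_pos: [0.5936, 0.292, 0.1147]
tcp_rot: [[0.999, 0.033, -0.011], [0.033, -0.999, 0.03], [-0.01, -0.03, -0.999]]
ft_force: [-0.4, 0.2, -0.5]
opening: 0.0341
finger_force: 59.9
```

```bash
python3 - <<'E'
from h import *
s=sense();print(s['opening'],s['finger_force'])
plan([.592,.308,.012],down(0))
c=cam('wrist');blobs(c,.12,.17,(.5,.7,.2,.4))
E
```

```text
0.034112951940854744 59.902989864349365
t=66.5 tcp [0.5936 0.292  0.1147] d [-1.000e-01 -1.300e+01  1.032e+02] rot [-0.34  0.12  0.38]
23188 [321. 312.] [594.4 293. ] [59.7 87.3] 76.2 z 0.1443
```

Call:
{"fn": "play_rows", "kwargs": {"increments": [[[0,0,0,-0.34,0.12,0.38,0.1],[0,-6.5,0,0,0,0,0.1],[0,-6.5,0,0,0,0,0.1],[0,0,0,0,0,0,0.1],[0,0,0,0,0,0,0.1],[0,0,0,0,0,0,0.1],[0,0,0,0,0,0,0.1],[0,0,0,0,0,0,0.1]]]}}

```text
clock: 67.2
tcp_pos: [0.5934, 0.305, 0.1149]
tcp_rot: [[1.0, 0.003, 0.0], [0.003, -1.0, 0.0], [0.0, -0.0, -1.0]]
ft_force: [0.4, 0.4, -1.6]
opening: 0.0342
finger_force: 59.9
```

```bash
python3 - <<'E'
from h import *
s=sense();print(s['opening'],s['finger_force'],s['joints'])
plan([.592,.308,.013],down(0))
E
```

```text
0.034185458119582374 59.944753646850586 [2.35748038e+01 2.91902785e+01 8.16711967e+01 1.63494085e-03
 6.91114183e+01 1.13414038e+02]
t=67.2 tcp [0.5934 0.305  0.1149] d [ -1.5  -3.  101.9] rot [-0.   -0.    0.03]
```

Call:
{"fn": "play_rows", "kwargs": {"increments": [[[0,-3,5,0,0,0,0.1],[-1,0,15,0,0,0,0.1],[0,0,20,0,0,0,0.1],[0,0,20,0,0,0,0.1],[0,0,18,0,0,0,0.1],[0,0,12,0,0,0,0.1],[0,0,8,0,0,0,0.1],[0,0,0,0,0,0,0.1]]]}}

```text
clock: 67.87
tcp_pos: [0.5912, 0.3077, 0.0148]
tcp_rot: [[1.0, 0.003, -0.003], [0.003, -1.0, -0.001], [-0.003, 0.001, -1.0]]
ft_force: [-0.1, -0.4, -0.9]
opening: 0.0339
finger_force: 59.9
```

Call:
{"fn": "play_rows", "kwargs": {"increments": [[[0,0,1,0,0,0,0.1],[0,0,1,0,0,0,0.1],[0,0,1,0,0,0,0.1],[0,0,0,0,0,0,0.1],[0,0,0,0,0,0,0.1],[0,0,0,0,0,0,0.1],[0,0,0,0,0,0,0.1],[0,0,0,0,0,0,0.1]]]}}

```text
clock: 68.53
tcp_pos: [0.5925, 0.3084, 0.0141]
tcp_rot: [[1.0, 0.003, 0.001], [0.003, -1.0, 0.0], [0.001, -0.0, -1.0]]
ft_force: [0.8, -0.2, -0.1]
opening: 0.0345
finger_force: 59.9
```

Lower 2.5 mm more, release a little, and rise.

Call:
{"fn": "play_rows", "kwargs": {"increments": [[[0,0,1,0,0,0,0.1],[0,0,1,0,0,0,0.1],[0,0,0.5,0,0,0,0.1],[0,0,0,0,0,0,0.1],[0,0,0,0,0,0,0.55],[0,0,0,0,0,0,0.55],[0,0,0,0,0,0,0.55],[0,0,0,0,0,0,0.55]]]}}

```text
clock: 69.2
tcp_pos: [0.5925, 0.3084, 0.0115]
tcp_rot: [[1.0, 0.003, 0.001], [0.003, -1.0, 0.0], [0.001, -0.0, -1.0]]
ft_force: [-0.9, -0.0, -0.8]
opening: 0.0468
finger_force: 0.0
```

Call:
{"fn": "play_rows", "kwargs": {"increments": [[[0,0,-10,0,0,0,0.55],[0,0,-20,0,0,0,0.55],[0,0,-25,0,0,0,0.55],[0,0,-25,0,0,0,0.55],[0,0,-25,0,0,0,0.55],[0,0,-25,0,0,0,0.55],[0,0,-15,0,0,0,1],[0,0,0,0,0,0,1]]]}}

```text
clock: 69.87
tcp_pos: [0.5951, 0.3095, 0.1621]
tcp_rot: [[1.0, 0.003, 0.009], [0.003, -1.0, 0.004], [0.009, -0.004, -1.0]]
ft_force: [1.0, 0.6, -0.9]
opening: 0.0693
finger_force: 0.0
```

```bash
python3 - <<'E'
from h import *
plan([.479,-.027,.15],down(0))
c=cam('wrist');blobs(c,.03,.055,(.54,.66,.12,.36))
blobs(cam('top'),.012,.03,(.42,.72,-.15,.05))
E
```

```text
t=69.9 tcp [0.5951 0.3095 0.1621] d [-117.3  336.2    9.6] rot [-0.05 -0.1   0.04]
5151 [323. 232.] [592.  308.3] [83.5 36. ] 0.3 z 0.0406
4575 [501. 236.] [590.6 172.9] [49.8 50.2] 0.3 z 0.0406
439 [241. 274.] [478.  -28.4] [52.  51.8] 0.6 z 0.0202
```

Both are in. Now the round logger.

Call:
{"fn": "play_rows", "kwargs": {"increments": [[[-9,26,0,0,0,0,1],[-9,26,0,0,0,0,1],[-9,26,0,0,0,0,1],[-9,26,0,0,0,0,1],[-9,26,0,0,0,0,1],[-9,26,0,0,0,0,1],[-9,26,0,0,0,0,1],[-9,26,0,0,0,0,1]]]}}

```text
clock: 70.63
tcp_pos: [0.5189, 0.0987, 0.1545]
tcp_rot: [[1.0, 0.003, -0.003], [0.003, -1.0, -0.0], [-0.003, 0.0, -1.0]]
ft_force: [0.7, -0.3, 0.2]
opening: 0.0849
finger_force: 0.0
```

Call:
{"fn": "play_rows", "kwargs": {"increments": [[[-9,26,0,0,0,0,1],[-9,26,0,0,0,0,1],[-9,26,0,0,0,0,1],[-9,26,0,0,0,0,1],[-9,25,0,0,0,0,1],[0,0,0,0,0,0,1],[0,0,0,0,0,0,1],[0,0,0,0,0,0,1]]]}}

```text
clock: 71.3
tcp_pos: [0.4759, -0.0287, 0.1554]
tcp_rot: [[1.0, 0.002, -0.001], [0.002, -1.0, 0.001], [-0.001, -0.001, -1.0]]
ft_force: [-0.0, -0.3, 0.5]
opening: 0.0853
finger_force: 0.0
```

```bash
python3 - <<'E'
from h import *
c=cam('wrist');blobs(c,.012,.03,(.42,.55,-.08,.03))
plan([.4795,-.027,-.0165],down(0))
E
```

```text
3542 [318. 218.] [480.8 -27. ] [52.9 52.5] 89.0 z 0.0188
t=71.3 tcp [ 0.4762 -0.0284  0.1556] d [  3.5  -1.2 172.1] rot [-0.01  0.01  0.04]
```

Call:
{"fn": "play_rows", "kwargs": {"increments": [[[2.5,-0.7,15,0,0,0,0.8],[2,-0.7,30,0,0,0,0.8],[0,0,30,0,0,0,0.8],[0,0,30,0,0,0,0.8],[0,0,30,0,0,0,0.8],[0,0,20,0,0,0,0.8],[0,0,10,0,0,0,0.8],[0,0,2,0,0,0,0.8]]]}}

```text
clock: 72.02
tcp_pos: [0.4794, -0.0261, -0.0132]
tcp_rot: [[1.0, 0.005, -0.004], [0.005, -1.0, 0.001], [-0.004, -0.001, -1.0]]
ft_force: [0.0, -0.4, 0.8]
opening: 0.0683
finger_force: 0.0
```

Call:
{"fn": "play_rows", "kwargs": {"increments": [[[0,0,2,0,0,0,0.8],[0,0,2,0,0,0,0.8],[0,0,1,0,0,0,0.8],[0,0,0,0,0,0,0.7],[0,0,0,0,0,0,0.6],[0,0,0,0,0,0,0.4],[0,0,0,0,0,0,0.2],[0,0,0,0,0,0,0.2]]]}}

```text
clock: 72.68
tcp_pos: [0.4817, -0.0276, -0.0144]
tcp_rot: [[1.0, 0.003, 0.003], [0.003, -1.0, 0.0], [0.003, -0.0, -1.0]]
ft_force: [-0.8, 0.9, 5.6]
opening: 0.0516
finger_force: 61.3
```

Call:
{"fn": "play_rows", "kwargs": {"increments": [[[0,0,0,0,0,0,0.2],[0,0,0,0,0,0,0.2],[0,0,0,0,0,0,0.2],[0,0,0,0,0,0,0.2],[0,0,0,0,0,0,0.2],[0,0,0,0,0,0,0.2],[0,0,0,0,0,0,0.2],[0,0,0,0,0,0,0.2]]]}}

```text
clock: 73.35
tcp_pos: [0.4817, -0.0276, -0.0144]
tcp_rot: [[1.0, 0.003, 0.003], [0.003, -1.0, 0.0], [0.003, -0.0, -1.0]]
ft_force: [-1.1, 0.9, 5.9]
opening: 0.0514
finger_force: 61.3
```

Call:
{"fn": "play_rows", "kwargs": {"increments": [[[0,0,-5,0,0,0,0.2],[0,0,-12,0,0,0,0.2],[0,0,-20,0,0,0,0.2],[0,0,-24,0,0,0,0.2],[0,0,-24,0,0,0,0.2],[0,0,-24,0,0,0,0.2],[0,0,-24,0,0,0,0.2],[0,0,0,0,0,0,0.2]]]}}

```text
clock: 74.02
tcp_pos: [0.4844, -0.0282, 0.1223]
tcp_rot: [[1.0, 0.003, 0.01], [0.003, -1.0, -0.001], [0.01, 0.001, -1.0]]
ft_force: [0.6, -0.9, -0.2]
opening: 0.0514
finger_force: 62.6
```

Call:
{"fn": "play_rows", "kwargs": {"increments": [[[9,-22.5,0,0,0,0,0.2],[9,-22.5,0,0,0,0,0.2],[9,-22.5,0,0,0,0,0.2],[9,-22.5,0,0,0,0,0.2],[9,-22.5,0,0,0,0,0.2],[9,-22.5,0,0,0,0,0.2],[9,-22.5,0,0,0,0,0.2],[9,-22.5,0,0,0,0,0.2]]]}}

```text
clock: 74.68
tcp_pos: [0.552, 0.1535, 0.1168]
tcp_rot: [[1.0, 0.003, -0.0], [0.003, -1.0, -0.0], [-0.0, 0.0, -1.0]]
ft_force: [0.6, 0.1, 0.1]
opening: 0.0516
finger_force: 62.8
```

Call:
{"fn": "play_rows", "kwargs": {"increments": [[[9,-22.5,0,0,0,0,0.2],[9,-22.5,0,0,0,0,0.2],[9,-22.5,0,0,0,0,0.2],[9,-22.5,0,0,0,0,0.2],[0,0,0,0,0,0,0.2],[0,0,0,0,0,0,0.2],[0,0,0,0,0,0,0.2],[0,0,0,0,0,0,0.2]]]}}

```text
clock: 75.35
tcp_pos: [0.5871, 0.2416, 0.117]
tcp_rot: [[1.0, 0.002, -0.001], [0.002, -1.0, -0.001], [-0.001, 0.001, -1.0]]
ft_force: [-0.1, 0.7, -0.6]
opening: 0.0516
finger_force: 62.9
```

```bash
python3 - <<'E'
from h import *
s=sense();print(s['opening'],s['finger_force'])
plan([.590,.2425,.0085],down(0))
E
```

```text
0.051567689505540464 62.873661518096924
t=75.3 tcp [0.5871 0.2416 0.117 ] d [  3.   -1.  108.4] rot [0.01 0.01 0.03]
```

Call:
{"fn": "play_rows", "kwargs": {"increments": [[[1.5,-1,5,0,0,0,0.2],[1.5,-1,15,0,0,0,0.2],[0,0,20,0,0,0,0.2],[0,0,20,0,0,0,0.2],[0,0,18,0,0,0,0.2],[0,0,14,0,0,0,0.2],[0,0,9,0,0,0,0.2],[0,0,3,0,0,0,0.2]]]}}

```text
clock: 76.02
tcp_pos: [0.5898, 0.2435, 0.0115]
tcp_rot: [[1.0, 0.002, -0.003], [0.002, -1.0, -0.001], [-0.003, 0.001, -1.0]]
ft_force: [-0.1, 0.2, -1.1]
opening: 0.0515
finger_force: 62.9
```

Call:
{"fn": "play_rows", "kwargs": {"increments": [[[0,0,1,0,0,0,0.2],[0,0,1,0,0,0,0.2],[0,0,0,0,0,0,0.2],[0,0,0,0,0,0,0.2],[0,0,0,0,0,0,0.2],[0,0,0,0,0,0,0.2],[0,0,0,0,0,0,0.2],[0,0,0,0,0,0,0.2]]]}}

```text
clock: 76.68
tcp_pos: [0.5913, 0.2448, 0.0117]
tcp_rot: [[1.0, 0.003, 0.001], [0.003, -1.0, 0.0], [0.001, -0.0, -1.0]]
ft_force: [0.2, 0.7, -1.7]
opening: 0.0513
finger_force: 62.9
```

Call:
{"fn": "play_rows", "kwargs": {"increments": [[[0,0,1,0,0,0,0.2],[0,0,1,0,0,0,0.2],[0,0,1,0,0,0,0.2],[0,0,0.5,0,0,0,0.2],[0,0,0,0,0,0,0.2],[0,0,0,0,0,0,0.7],[0,0,0,0,0,0,0.7],[0,0,0,0,0,0,0.7]]]}}

```text
clock: 77.35
tcp_pos: [0.5913, 0.2448, 0.008]
tcp_rot: [[1.0, 0.003, 0.001], [0.003, -1.0, 0.0], [0.001, -0.0, -1.0]]
ft_force: [0.3, -0.2, 1.3]
opening: 0.0597
finger_force: 0.0
```

Call:
{"fn": "play_rows", "kwargs": {"increments": [[[0,0,-10,0,0,0,0.7],[0,0,-20,0,0,0,0.7],[0,0,-25,0,0,0,0.7],[0,0,-25,0,0,0,0.7],[0,0,-25,0,0,0,0.7],[0,0,-25,0,0,0,0.7],[0,0,-15,0,0,0,0.4],[0,0,0,0,0,0,0]]]}}

```text
clock: 78.02
tcp_pos: [0.594, 0.2457, 0.1583]
tcp_rot: [[1.0, 0.003, 0.009], [0.003, -1.0, 0.003], [0.009, -0.003, -1.0]]
ft_force: [0.1, 1.1, -0.0]
opening: 0.0364
finger_force: 0.0
```

```bash
python3 - <<'E'
from h import *
c=cam('wrist');blobs(c,.03,.055,(.54,.66,.12,.36))
c=cam('top');blobs(c,.03,.05,(.54,.66,.12,.36));blobs(c,.06,.085,(.47,.55,.08,.42),30)
P=cloud(c); q=P[(P[...,2]>.052)&(P[...,2]<.07)&(P[...,0]>.46)&(P[...,0]<.515)&(P[...,1]>.1)&(P[...,1]<.36)]
print('handle x pct',np.percentile(q[:,0],[2,25,50,75,98]),'y',q[:,1].min(),q[:,1].max(),'z',np.median(q[:,2]))
s=cam('scene');P=cloud(s);q=P[(P[...,2]>.052)&(P[...,2]<.07)&(P[...,0]>.46)&(P[...,0]<.515)&(P[...,1]>.1)&(P[...,1]<.36)]
print('scene',np.percentile(q[:,0],[2,50,98]) if len(q) else '')
plan([.42,.2425,.15])
E
```

```text
5426 [238. 232.] [592.1 308.3] [83.2 36.5] 0.2 z 0.0406
3968 [322. 236.] [590.2 244.7] [52.9 53.2] 21.3 z 0.0407
4537 [418. 236.] [590.4 172.5] [50.3 50.2] 0.3 z 0.0406
468 [119. 226.] [587.4 243. ] [51.8 52.2] 35.0 z 0.0418
516 [151. 226.] [587.5 171.8] [49.1 51. ] 0.0 z 0.0418
420 [ 91. 232.] [575.7 306.9] [56.6 37.2] 1.0 z 0.0417
327 [129. 250.] [536.9 218.5] [236.2  39.2] 86.1 z 0.0781
496 [114. 270.] [492.6 238.8] [193.5  44.6] 89.7 z 0.0666
handle x pct [0.47213127 0.4748141  0.47905297 0.48775505 0.51203658] y 0.10342469279911483 0.3354183930103084 z 0.06570065473601694
scene [0.47537917 0.48115715 0.48588601]
t=78.2 tcp [0.5904 0.2444 0.1525] d [-170.4    1.4    2.5]
```

All three loggers sit flat in the drawer. Now I push it shut with closed fingers on the handle (x ≈ 0.478, y ≈ 0.243, z ≈ 0.062).

Call:
{"fn": "play_rows", "kwargs": {"increments": [[[-21,0,0,0,0,0,0],[-21,0,0,0,0,0,0],[-21,0,0,0,0,0,0],[-21,0,0,0,0,0,0],[-22,0,0,0,0,0,0],[-22,0,0,0,0,0,0],[-22,0,0,0,0,0,0],[-22,0,0,0,0,0,0]]]}}

```text
clock: 78.83
tcp_pos: [0.4165, 0.2434, 0.1509]
tcp_rot: [[1.0, 0.003, -0.003], [0.003, -1.0, -0.001], [-0.003, 0.001, -1.0]]
ft_force: [-0.1, 0.4, 0.4]
opening: -0.0001
finger_force: 0.0
```

Call:
{"fn": "play_rows", "kwargs": {"increments": [[[0,0,0,0,0,0,0],[0,0,15,0,0,0,0],[0,0,20,0,0,0,0],[0,0,25,0,0,0,0],[0,0,25,0,0,0,0],[0,0,25,0,0,0,0],[0,0,18,0,0,0,0],[0,0,0,0,0,0,0]]]}}

```text
clock: 79.5
tcp_pos: [0.4157, 0.2424, 0.0205]
tcp_rot: [[1.0, 0.003, -0.008], [0.003, -1.0, -0.004], [-0.008, 0.004, -1.0]]
ft_force: [0.0, -0.6, -1.1]
opening: -0.0001
finger_force: 0.0
```

Call:
{"fn": "play_rows", "kwargs": {"increments": [[[6,0,0,0,0,0,0],[6,0,0,0,0,0,0],[6,0,0,0,0,0,0],[6,0,0,0,0,0,0],[6,0,0,0,0,0,0],[6,0,0,0,0,0,0],[6,0,0,0,0,0,0],[6,0,0,0,0,0,0]]]}}

```text
clock: 80.17
tcp_pos: [0.4673, 0.2442, 0.0251]
tcp_rot: [[1.0, 0.003, 0.0], [0.003, -1.0, 0.0], [0.0, -0.0, -1.0]]
ft_force: [-1.3, -0.1, 1.3]
opening: -0.0002
finger_force: 0.7
```

```bash
python3 - <<'E'
from h import *
plan([.6,.2425,.024]);print(sense()['ft_force'])
c=cam('top');blobs(c,.03,.05,(.54,.7,.12,.36))
E
```

```text
t=80.2 tcp [0.4673 0.2442 0.0251] d [132.7   2.1   1.1]
[-1.30799837 -0.11348329  1.33466739]
648 [ 91. 222.] [596.3 306.4] [83.1 38.6] 0.2 z 0.0418
476 [119. 223.] [594.9 243.5] [52.9 52.5] 63.4 z 0.0419
526 [152. 222.] [595.9 171.8] [51.  52.4] 0.6 z 0.0420
```

Call:
{"fn": "play_rows", "kwargs": {"increments": [[[7,0,0,0,0,0,0],[8,0,0,0,0,0,0],[8,0,0,0,0,0,0],[8,0,0,0,0,0,0],[8,0,0,0,0,0,0],[8,0,0,0,0,0,0],[8,0,0,0,0,0,0],[8,0,0,0,0,0,0]]]}}

```text
clock: 80.88
tcp_pos: [0.531, 0.2444, 0.0247]
tcp_rot: [[1.0, 0.003, 0.0], [0.003, -1.0, 0.0], [0.0, -0.0, -1.0]]
ft_force: [-0.9, -1.4, -0.4]
opening: -0.0001
finger_force: 0.7
```

Call:
{"fn": "play_rows", "kwargs": {"increments": [[[8,0,0,0,0,0,0],[8,0,0,0,0,0,0],[7,0,0,0,0,0,0],[6,0,0,0,0,0,0],[5,0,0,0,0,0,0],[4,0,0,0,0,0,0],[4,0,0,0,0,0,0],[0,0,0,0,0,0,0]]]}}

```text
clock: 81.55
tcp_pos: [0.5736, 0.245, 0.0251]
tcp_rot: [[1.0, 0.003, 0.002], [0.003, -1.0, 0.001], [0.002, -0.001, -1.0]]
ft_force: [0.5, 0.2, -0.4]
opening: 0.0001
finger_force: 0.0
```

```bash
python3 - <<'E'
from h import *
plan();s=sense();print(s['ft_force'])
c=cam('top');P=cloud(c)
for y in (.13,.35):
    m=(abs(P[...,1]-y)<.004)&(P[...,2]>.06)&(P[...,2]<.09)&(P[...,0]<.7)&(P[...,0]>.5); print(y,np.round(np.percentile(P[m][:,0],[0,10,50,90,100]),4) if m.sum() else '')
E
```

```text
t=81.5 tcp [0.5736 0.245  0.0251]
[ 0.45251697  0.21214239 -0.41149206]
0.13 [0.6232 0.6239 0.6298 0.6422 0.6436]
0.35
```

Call:
{"fn": "play_rows", "kwargs": {"increments": [[[3,0,0,0,0,0,0],[3,0,0,0,0,0,0],[3,0,0,0,0,0,0],[3,0,0,0,0,0,0],[3,0,0,0,0,0,0],[2,0,0,0,0,0,0],[2,0,0,0,0,0,0],[0,0,0,0,0,0,0]]]}}

```text
clock: 82.27
tcp_pos: [0.5921, 0.2448, 0.025]
tcp_rot: [[1.0, 0.003, 0.002], [0.003, -1.0, 0.0], [0.002, -0.0, -1.0]]
ft_force: [-0.9, -0.2, -0.6]
opening: -0.0
finger_force: 0.0
```

Call:
{"fn": "play_rows", "kwargs": {"increments": [[[1.5,0,0,0,0,0,0],[1,0,0,0,0,0,0],[1,0,0,0,0,0,0],[1,0,0,0,0,0,0],[0,0,0,0,0,0,0],[0,0,0,0,0,0,0],[0,0,0,0,0,0,0],[0,0,0,0,0,0,0]]]}}

```text
clock: 82.93
tcp_pos: [0.5959, 0.2447, 0.025]
tcp_rot: [[1.0, 0.003, 0.001], [0.003, -1.0, 0.0], [0.001, -0.0, -1.0]]
ft_force: [-0.5, -0.3, 0.3]
opening: 0.0002
finger_force: 0.1
```

Call:
{"fn": "play_rows", "kwargs": {"increments": [[[1,0,0,0,0,0,0],[1,0,0,0,0,0,0],[1,0,0,0,0,0,0],[1,0,0,0,0,0,0],[0,0,0,0,0,0,0],[0,0,0,0,0,0,0],[0,0,0,0,0,0,0],[0,0,0,0,0,0,0]]]}}

```text
clock: 83.6
tcp_pos: [0.5999, 0.2448, 0.0249]
tcp_rot: [[1.0, 0.003, 0.001], [0.003, -1.0, 0.0], [0.001, -0.0, -1.0]]
ft_force: [0.5, -0.4, 0.4]
opening: 0.0001
finger_force: 0.0
```

```bash
python3 - <<'E'
from h import *
plan();s=sense();print(s['ft_force'])
c=cam('top');P=cloud(c)
m=(abs(P[...,1]-.13)<.006)&(P[...,0]<.72)&(P[...,0]>.58); q=P[m]; q=q[np.argsort(q[:,0])][::6]; print(np.round(q[:,[0,2]],3).tolist())
E
```

```text
t=83.6 tcp [0.5999 0.2448 0.0249]
[ 0.52124695 -0.38644949  0.36318541]
[[0.582, 0.002], [0.584, 0.001], [0.587, -0.001], [0.589, -0.001], [0.592, -0.003], [0.594, -0.005], [0.596, -0.001], [0.6, 0.003], [0.602, 0.007], [0.605, 0.005], [0.607, 0.002], [0.61, -0.001], [0.613, -0.003], [0.616, -0.006], [0.619, 0.002], [0.622, 0.001], [0.624, 0.0], [0.627, -0.001], [0.629, -0.003], [0.632, 0.008], [0.635, 0.002], [0.637, 0.004], [0.64, 0.0], [0.643, -0.004], [0.647, -0.01], [0.649, 0.005], [0.649, 0.042], [0.65, 0.067], [0.65, 0.039], [0.65, 0.065], [0.65, 0.076], [0.651, 0.083], [0.653, -0.002], [0.655, 0.089], [0.657, 0.087], [0.659, 0.088], [0.662, 0.086], [0.664, 0.087], [0.668, 0.077], [0.669, 0.095], [0.67, 0.078], [0.671, 0.095], [0.674, 0.103], [0.676, 0.102], [0.678, 0.101], [0.68, 0.102], [0.683, 0.1], [0.685, 0.101], [0.688, 0.1], [0.69, 0.096], [0.692, 0.098], [0.695, 0.096], [0.697, 0.107], [0.699, 0.099], [0.701, 0.099], [0.703, 0.098], [0.706, 0.097], [0.708, 0.096], [0.71, 0.097], [0.714, 0.101], [0.716, 0.101], [0.717, 0.104], [0.72, 0.103]]
```

Call:
{"fn": "play_rows", "kwargs": {"increments": [[[1,0,0,0,0,0,0],[1,0,0,0,0,0,0],[1,0,0,0,0,0,0],[0,0,0,0,0,0,0],[0,0,0,0,0,0,0],[0,0,0,0,0,0,0],[0,0,0,0,0,0,0],[0,0,0,0,0,0,0]]]}}

```text
clock: 84.32
tcp_pos: [0.6028, 0.2447, 0.0249]
tcp_rot: [[1.0, 0.003, 0.001], [0.003, -1.0, 0.0], [0.001, -0.0, -1.0]]
ft_force: [-0.4, -0.2, 0.4]
opening: -0.0
finger_force: 0.0
```

Call:
{"fn": "play_rows", "kwargs": {"increments": [[[1,0,0,0,0,0,0],[1,0,0,0,0,0,0],[0,0,0,0,0,0,0],[0,0,0,0,0,0,0],[0,0,0,0,0,0,0],[0,0,0,0,0,0,0],[0,0,0,0,0,0,0],[0,0,0,0,0,0,0]]]}}

```text
clock: 84.98
tcp_pos: [0.6033, 0.2447, 0.0248]
tcp_rot: [[1.0, 0.003, -0.002], [0.003, -1.0, 0.0], [-0.002, -0.0, -1.0]]
ft_force: [-5.8, 0.3, 3.6]
opening: 0.0
finger_force: 2.6
```

Call:
{"fn": "play_rows", "kwargs": {"increments": [[[1,0,0,0,0,0,0],[1,0,0,0,0,0,0],[0,0,0,0,0,0,0],[0,0,0,0,0,0,0],[0,0,0,0,0,0,0],[0,0,0,0,0,0,0],[0,0,0,0,0,0,0],[0,0,0,0,0,0,0]]]}}

```text
clock: 85.65
tcp_pos: [0.6033, 0.2447, 0.0247]
tcp_rot: [[1.0, 0.003, -0.005], [0.003, -1.0, -0.0], [-0.005, 0.0, -1.0]]
ft_force: [-9.5, 1.3, 6.5]
opening: -0.0001
finger_force: 4.5
```

Call:
{"fn": "play_rows", "kwargs": {"increments": [[[-8,0,0,0,0,0,0],[-12,0,0,0,0,0,0],[-12,0,0,0,0,0,0],[-10,0,0,0,0,0,0],[-5,0,-10,0,0,0,0],[0,0,-25,0,0,0,0],[0,0,-30,0,0,0,0],[0,0,-30,0,0,0,0]]]}}

```text
clock: 86.32
tcp_pos: [0.5598, 0.2445, 0.1212]
tcp_rot: [[1.0, 0.003, 0.001], [0.003, -1.0, -0.0], [0.001, 0.0, -1.0]]
ft_force: [1.3, -0.8, -0.1]
opening: -0.0005
finger_force: 0.0
```

Call:
{"fn": "play_rows", "kwargs": {"increments": [[[-15,0,-30,0,0,0,0],[-15,0,-10,0,0,0,0],[0,0,0,0,0,0,0],[0,0,0,0,0,0,0],[0,0,0,0,0,0,0],[0,0,0,0,0,0,0],[0,0,0,0,0,0,0],[0,0,0,0,0,0,0]]]}}

```text
clock: 86.98
tcp_pos: [0.5296, 0.2442, 0.1586]
tcp_rot: [[1.0, 0.003, -0.001], [0.003, -1.0, -0.001], [-0.001, 0.001, -1.0]]
ft_force: [-0.5, 0.4, 0.3]
opening: 0.0002
finger_force: 0.0
```

```bash
python3 - <<'E'
from h import *
plan();c=cam('top');save(c,'end');blobs(c,.04,.06,(.4,.7,-.45,-.27));blobs(c,.15,.21,(.7,.85,-.15,.05))
P=cloud(c);o=cloud(np.load('top0.npy',allow_pickle=True).item())
for n,Q in(('end',P),('start',o)):
    q=Q[(Q[...,2]>.082)&(Q[...,2]<.105)&(Q[...,0]>.6)&(Q[...,0]<.7)&(abs(Q[...,1]-.24)<.13)];print(n,np.round(np.percentile(q[:,0],[.5,5]),4))
    q=Q[(Q[...,2]>.045)&(Q[...,0]>.42)&(Q[...,0]<.6)&(abs(Q[...,1]+.3475)<.003)];print(np.round([q[:,0].min(),q[:,0].max(),q[:,1].mean(),np.median(q[:,2])],4))
E
```

```text
t=87.0 tcp [0.5296 0.2442 0.1586]
627 [384. 250.] [ 538.6 -347.5] [ 20.5 166. ] 90.0 z 0.0496
557 [251. 136.] [759.4 -61.5] [71.  69.6] 67.3 z 0.1773
end [0.653  0.6558]
[ 0.4556  0.598  -0.3475  0.0504]
start [0.6679 0.6699]
[ 0.4578  0.5988 -0.3474  0.0503]
```

View pics/end.png

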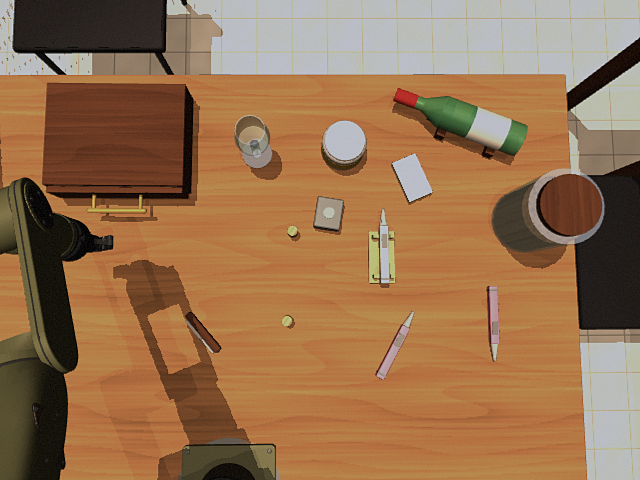

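The drawer is shut (front at row 188, hard stop felt). The wand is in its rest at (384,250) and the glass stands at (255,145). No loggers are left on the table, so I hand in.

```bash
python3 -c "
from plant import env
print(env.sign_off())"
```

```text
the job is handed in; nothing more can be done
None
```

I handed the job in at about 87 s: the dock, round, square, long and dock again were each held about 3 s or more, the wand is back in both forks, all three loggers are in the fully shut drawer, and the glass still stands. `sign_off` gave no verdict.

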